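Balance two centrifuge buckets

ROBOT

A 6-joint arm with a two-finger parallel gripper is mounted at the origin on the work surface. World frame = base frame: x ahead of the robot, y to its left, z up, the work surface at z = 0. Lengths are in m, angles in rad, forces in N, time in s.
With the tool pointing down it reaches from about 0.375 to 0.9 m from the base axis. Payload 3.1 kg.
Tool frame: the origin (TCP) lies midway between the tips of the shut fingers; the grasp point (between the pads) lies robot.tcp_to_grasp behind it (robot.tcp_to_grasp is the distance from the TCP to the grasp point, in m); z points along the fingers, y is the direction in which the jaws open and shut (so a half turn about z gives the same grasp; the last joint's range is limited). The gripper opens to 87 mm and grips with 3 to 60 N. Pads are 19 mm wide; open, the fingers measure 117 mm over their backs; the gripper's body (75 mm by 190 mm) begins 51 mm behind the grasp point.
Start: joints at [-1.45, 0.527, 1.433, -0, 1.181, -0.178], TCP at [0.184, -0.597, 0.223] pointing down, gripper open.
Joint ranges: [-3.08, 3.08], [-0.75, 2.2], [0.22, 2.44], [-1.43, 4.57], [0, 2.65], [-2.85, 2.85]. Speed limits (rad/s): [2.79, 2.79, 3.14, 3.14, 3.14, 3.14].

INTERFACE

Orientations are given as a unit quaternion [x, y, z, w].
In Python, from rig import robot, cams, nets gives the robot as it stands. The module is installed in compiled form; this text tells all that it offers.
- The arm moves only by the tool play_rows, never from a script. Its argument "commands" is a list of rows, each an object of numbers: "x", "y", "z": the shift along the tool's x, y, z in mm; "spin": the turn about the tool's z in rad. In form: [{"x": .., "y": .., "z": .., "spin": ..}, ...]. A call has 1 to 8 rows; each row shifts and turns the pose as measured when the row begins, along the tool's axes as they then stand; what a row does not reach is not made up. A row lasts 1/10 s, in which the tool goes at most 50 mm and 8.59 degrees, less where a joint would pass 70% of its speed; a pose out of reach is approached as far as the arm can. A call is refused whole if a number of a shift passes 50 or a number of a turn 0.15, either way. A call with a gripper value outside its range is refused whole. "grip" is the opening, from 0 (shut) to 1 (fully open), set as the call begins (left out, the last holds). The fingers move at their own pace and stop on an object; "newtons" is the grip in N (left out, the last holds). Time passes only in rows, so rows that do not move let the fingers close. It gives the time, the measured TCP pose, the force and the opening at its end, in the units of the state.
- robot.get_obs(): the state, without advancing time (a new reading comes with each control period).
- cams.camera(name): name is "scene" or "top" or "wrist"; returns a dict with "img" (480x640x3 uint8, red, green, blue), "fx", "fy", "cx", "cy" (pixels), "world_to_cam" (4x4, takes a point from world to camera coordinates); the wrist camera has in their place "mount" (4x4, takes a point from camera to tool coordinates, whose origin is the TCP and whose axes are the flange's). Camera axes: x right, y up, looking along -z (the intrinsics and any distortion apply to the point x, -y, -z); pixel columns grow to the right and rows downward; lengths in m; the calibration is good to about 2 mm. A picture is of the moment at which its call begins: read the wrist's pose just before it. There is no depth.
- robot.hand_in(): hands the job in, once; it reports no verdict.
Trained networks look in a picture, given as the dict that the camera call returned (one of the last four; its "shot" number tells which), for a name from the list of things; names that differ only in an ending like _2 or _b are one class to them, and where a whole thing is asked for, a point or a joint stands for the part that bears it (a point fixed in the world has none). Each returns a list of dicts, best first, with "conf" (0 to 1); they miss things now and then, are a little off and sometimes report something else, mostly with a low value. They report only what shows in the picture. A call takes as long as a camera call. They do not tell look-alikes from the thing itself.
- nets.outline_of(picture, name): "region" (480x640 bool, what is visible of it) and "pixel" ([column, row] in pixels, amid what is visible of it).
The state is a dict: "time": time; "q": joint angles; "joint_velocities": joint speeds; "joint_torque": joint torques, N m; "position": TCP position; "tool_rot": TCP orientation; "ft_force": force on the tool from outside, world axes, zero at the start; "moment": the same for the moment, N m; "grip_width": finger opening in m.
Only numpy, scipy, OpenCV 4.12 (cv2) and the standard library are available. Lean on these libraries where they do the work, as an engineer would, in place of code of your own. Each camera call takes 0.05 s, during which the arm holds its last target.

TASK

The left centrifuge bucket on the bench balance is too heavy: pull out one of its two sample canisters and press it gently but fully home on the sprung cushion of the right bucket's free pocket, choosing the canister that brings the beam level. Finish with all three canisters seated fully home in bucket pockets and the balance level and still; never push or pull on the balance with more than about 12 N, keep the canisters upright, and leave everything else where it stands.

Things in the scene. Friction and masses are not known exactly. Their poses are not given: they have to be found in the camera images.
- balance: bench balance, fixed: grey housing 150 (its x) by 340 (its y) by 50 mm high, origin under its centre. An aluminium bucket block, 172 (x) by 86 by 42 mm, stands 130 mm to +y (left, blue band) and to -y (right, orange band). Both stay horizontal and only move up and down, opposite ways, up to 14 mm; empty they balance. Scale plate in the middle at x = -55 mm, 60 mm wide, to 150 mm height
- beam (a joint): tilt of the beam, rad: 0 level, negative when the left (+y) bucket is low, -0.108 and 0.108 at the stops; a bucket rises or sinks by 130 mm x tilt. A spring makes the tilt proportional to the difference in load (about 0.029 rad per 100 g); swings settle in about 1 s. Level means within 0.016
- cradle (a joint): how far beam and buckets together have sunk on the balance's overload springs, m: about 0 at rest, 1 mm per 3 N of push (negative when pulled up; each 100 g lifted off reads -0.3 mm). More than 5.5 mm either way overloads the balance
- pocket_l1 (a point): centre of the mouth of the left bucket's pocket at the balance's -x end, on the bucket's top face and moving with it (117 mm above the table when level). Pocket 32 mm wide, 30 mm deep to a firm floor. Two sprung balls 12 mm below the mouth clip the canister from +y and -y: 3 to 5 N to slide it in or out, up to 8 N as its foot passes them; it does not sink in by its own weight
- pocket_l2 (a point): the same for the left bucket's pocket at the +x end. All four pockets lie 42 mm from the middle of their bucket along the balance's x, so at 42 mm in x and 130 mm in y from the balance's centre
- pocket_r1 (a point): the same for the right bucket's pocket at the -x end
- pocket_r2 (a point): mouth of the right bucket's pocket at the +x end, empty at the start. Same width and clip balls, but instead of the floor it has a green sprung cushion on a shim of unmeasured thickness: the cushion's free top is anywhere from 18 to 32 mm below the mouth, to be found by feel
- cushion (a joint): how far the green cushion of pocket r2 is pressed down, m: 0 free, 0.004 on its hard stop (0.8 N to start, 2 N at the stop, on top of the clips' friction); home means above 0.0022. The clips hold a canister down once pressed
- can_a: sample canister, upright steel cylinder with blue cap, 30 mm diameter, 90 mm tall, foot tapering to 26 mm over its lowest 8 mm; origin at the centre of its underside, z up. All three look alike but weigh differently (70 to 240 g, unmarked)
- can_b: sample canister, upright steel cylinder with blue cap, 30 mm diameter, 90 mm tall, foot tapering to 26 mm over its lowest 8 mm; origin at the centre of its underside, z up. All three look alike but weigh differently (70 to 240 g, unmarked)
- can_c: sample canister, upright steel cylinder with blue cap, 30 mm diameter, 90 mm tall, foot tapering to 26 mm over its lowest 8 mm; origin at the centre of its underside, z up. All three look alike but weigh differently (70 to 240 g, unmarked)
- ref_mass: bystander: brass reference mass, 26 mm wide, 36 mm tall, standing on the balance's housing between the buckets; origin under its centre
- beaker: bystander: glass beaker, 64 mm wide, 80 mm tall; origin under its centre
- tip_box: bystander: grey box with blue lid, 80 by 115 by 65 mm; origin under its centre
- wash_bottle: bystander: white bottle with red cap, 66 mm wide, 170 mm tall; origin under its centre
- tube_rack: bystander: orange tube rack, 70 by 200 by 98 mm; origin under its centre
- reagent_jar: bystander: amber jar, 60 mm wide, 85 mm tall; origin under its centre
- timer: bystander: flat white timer, 60 by 75 by 22 mm; origin under its centre
Not all that is in view belongs to the job. Leave any pink look-alike of the can_a alone.

How it is judged:
On the way:
1. a canister from the left bucket is pressed home on the cushion of the right bucket's free pocket (value of joint cushion above 0.0022 m), for 0.2 s.
At the end, for the whole second after the job is handed in: The beam is level within 0.016 rad and still (under 0.02 rad/s), and each of the three canisters is in a pocket, its axis within 4 mm of the pocket's centre and fully home: underside at least 27.5 mm below the mouth, or in pocket r2 the cushion pressed by more than 2.2 mm (value of joint beam between -0.016 and 0.016 rad and velocity of joint beam between -0.02 and 0.02 rad/s and ((horizontal distance between can_a and pocket_l1 below 0.004 m and z of can_a in the frame of pocket_l1 below -0.0275 m) or (horizontal distance between can_a and pocket_l2 below 0.004 m and z of can_a in the frame of pocket_l2 below -0.0275 m) or (horizontal distance between can_a and pocket_r1 below 0.004 m and z of can_a in the frame of pocket_r1 below -0.0275 m) or (horizontal distance between can_a and pocket_r2 below 0.004 m and z of can_a in the frame of pocket_r2 below -0.019 m and value of joint cushion above 0.0022 m)) and ((horizontal distance between can_b and pocket_l1 below 0.004 m and z of can_b in the frame of pocket_l1 below -0.0275 m) or (horizontal distance between can_b and pocket_l2 below 0.004 m and z of can_b in the frame of pocket_l2 below -0.0275 m) or (horizontal distance between can_b and pocket_r1 below 0.004 m and z of can_b in the frame of pocket_r1 below -0.0275 m) or (horizontal distance between can_b and pocket_r2 below 0.004 m and z of can_b in the frame of pocket_r2 below -0.019 m and value of joint cushion above 0.0022 m)) and ((horizontal distance between can_c and pocket_l1 below 0.004 m and z of can_c in the frame of pocket_l1 below -0.0275 m) or (horizontal distance between can_c and pocket_l2 below 0.004 m and z of can_c in the frame of pocket_l2 below -0.0275 m) or (horizontal distance between can_c and pocket_r1 below 0.004 m and z of can_c in the frame of pocket_r1 below -0.0275 m) or (horizontal distance between can_c and pocket_r2 below 0.004 m and z of can_c in the frame of pocket_r2 below -0.019 m and value of joint cushion above 0.0022 m))); the robot touches nothing.
It fails at once if the balance is pushed down or pulled up with more than about 16 N (overload springs give by more than 5.5 mm) (value of joint cradle above 0.0055 m or value of joint cradle below -0.0055 m).
It fails at once if the gripper or arm itself presses on the balance with more than 15 N (contact force between balance and the fingers above 15 N or contact force between balance and the arm above 15 N).
It fails at once if a canister tips over by more than 0.5 rad (angle between any of can_a, can_b, can_c's own z axis and vertical above 0.5 rad).
It fails at once if another thing is moved by more than 30 mm or tipped (distance of any of ref_mass, beaker, tip_box, wash_bottle, tube_rack, reagent_jar, timer from where it was at the start of the episode above 0.03 m or angle between any of ref_mass, beaker, tip_box, wash_bottle, tube_rack, reagent_jar, timer's own z axis and vertical above 0.3 rad).
It also fails if it takes over 67 s, if anything falls off the work surface, if the arm or the gripper's body presses on something with over 40 N, if the wrist force passes 120 N, or if a joint passes its speed limit or range.

## Working session

There is one attempt and no reset: what is moved stays moved. The work goes in short steps, Python scripts to look and compute and a tool call to move; the robot and the scene stay as the last step left them, time stands still between calls to the robot, and variables do not carry over. Pictures are saved under pics/ and viewed, and the job is handed in when it is done.

Besides the shell and the picture viewer there is one more tool, called after ">>>" as name([rows], argument=value, ...), one row to a line, values as JSON. play_rows: Moves the arm, as the interface text tells. Its arguments: {"type":"object","properties":{"commands":{"type":"array"},"grip":{"type":"number"},"newtons":{"type":"number"}},"required":["commands"]}

```bash
mkdir -p pics; ls; python3 - <<'E'
from rig import robot,cams,nets
import cv2,numpy as np
o=robot.get_obs(); print(o, robot.tcp_to_grasp)
for n in ['scene','top']:
    c=cams.camera(n); cv2.imwrite(f'pics/{n}0.png',c['img'][:,:,::-1]); print(n,c['fx'],c['fy'],c['cx'],c['cy'],c['world_to_cam'].round(4).tolist(),[k for k in c])
    for t in ['balance','can_a','ref_mass','pocket_l1']:
        for r in nets.outline_of(c,t): print(t,r['conf'],r['pixel'],r['region'].sum())
E
```

```text
pics
{'time': 0.0, 'q': array([-1.45051346e+00,  5.28447745e-01,  1.43389271e+00, -2.25354905e-05,
        1.18139759e+00, -1.78525921e-01]), 'joint_velocities': array([-3.32404583e-04,  1.43757109e-04, -1.29075954e-03,  2.08576112e-03,
       -1.97397133e-05,  1.36374111e-03]), 'joint_torque': array([ 3.62959790e-04, -4.40043640e+01, -1.76593351e+01,  6.32353686e-02,
        5.83069073e-02, -1.73220487e-04]), 'position': array([ 0.18390634, -0.59656738,  0.22158601]), 'tool_rot': array([ 9.88858701e-01,  1.48853345e-01,  2.08189253e-05, -1.07254451e-03]), 'ft_force': array([ 0.73313105, -0.04010968,  0.19224   ]), 'moment': array([0.0043458 , 0.02870537, 0.00779672]), 'grip_width': 0.08702713675052531} 0.0187
scene 574.6233125888127 574.6233125888127 322.6002157897293 239.02556509016813 [[0.5241, 0.8517, 0.0015, -0.3112], [-0.6569, 0.4031, 0.6371, 0.2919], [0.542, -0.3349, 0.7708, -1.7293], [0.0, 0.0, 0.0, 1.0]] ['img', 'fx', 'fy', 'cx', 'cy', 'world_to_cam', 'shot']
balance 0.62 [297.8, 268.2] 2961
balance 0.58 [329.9, 250.3] 9616
can_a 0.83 [351.3, 185.1] 270
can_a 0.82 [425.8, 273.7] 366
can_a 0.8 [422.1, 222.3] 354
can_a 0.74 [409.6, 199.8] 293
can_a 0.7 [384.3, 204.9] 305
can_a 0.63 [283.6, 244.8] 328
can_a 0.49 [389.2, 180.6] 247
pocket_l1 0.73 [366.4, 214.3] 2212
top 529.6670347328991 529.6670347328991 308.89481648488095 241.5661170195811 [[-0.002, -0.9998, -0.0216, 0.01], [0.992, -0.0047, 0.1261, -0.5605], [-0.1262, -0.0212, 0.9918, -1.4642], [0.0, 0.0, 0.0, 1.0]] ['img', 'fx', 'fy', 'cx', 'cy', 'world_to_cam', 'shot']
balance 0.63 [297.4, 240.7] 7376
can_a 0.73 [200.9, 253.9] 152
can_a 0.65 [207.0, 280.9] 150
can_a 0.53 [341.8, 239.7] 132
can_a 0.49 [207.0, 226.6] 163
can_a 0.48 [242.8, 178.2] 150
can_a 0.47 [238.8, 233.4] 152
can_a 0.46 [247.9, 265.9] 162
ref_mass 0.69 [248.2, 264.3] 121
ref_mass 0.44 [284.3, 225.2] 49
pocket_l1 0.63 [247.3, 251.4] 1793
```

View pics/scene0.png

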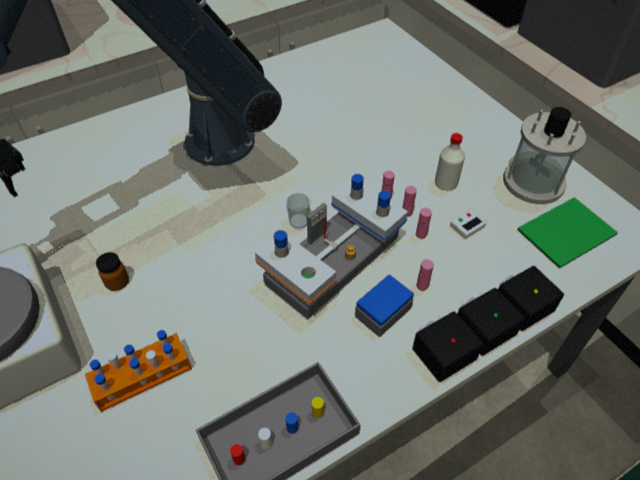

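View pics/top0.png

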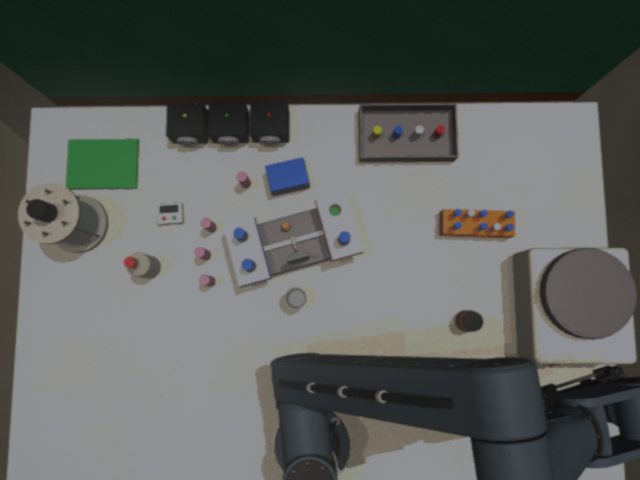

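```bash
python3 - <<'E'
import cv2
a=cv2.imread('pics/top0.png')[140:330,160:400]; cv2.imwrite('pics/topz.png',cv2.resize(a,None,fx=3.3,fy=3.1,interpolation=cv2.INTER_CUBIC))
a=cv2.imread('pics/scene0.png')[140:340,200:460]; cv2.imwrite('pics/scenez.png',cv2.resize(a,None,fx=3,fy=3,interpolation=cv2.INTER_CUBIC))
E
```

```text
(no output)
```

View pics/topz.png

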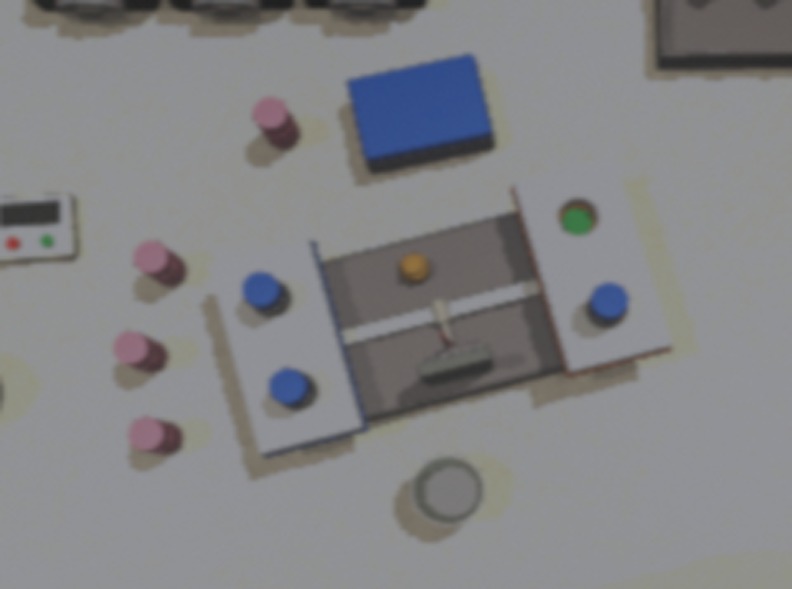

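View pics/scenez.png

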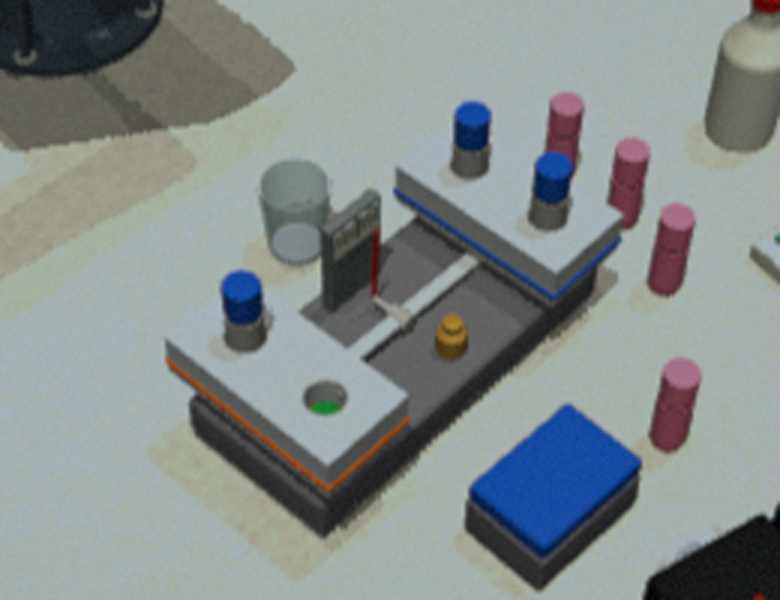

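```bash
cat > h.py <<'E'
from rig import robot,cams,nets
import cv2,numpy as np
from scipy.optimize import least_squares
from scipy.spatial.transform import Rotation as R
def w2c(c):
    if 'world_to_cam' in c: return np.array(c['world_to_cam'])
    o=c['obs']; T=np.eye(4); T[:3,:3]=R.from_quat(o['tool_rot']).as_matrix(); T[:3,3]=o['position']
    return np.linalg.inv(T@np.array(c['mount']))
def shot(n):
    o=robot.get_obs(); c=cams.camera(n); c['obs']=o; return c
def proj(c,P):
    P=np.atleast_2d(P); p=P@w2c(c)[:3,:3].T+w2c(c)[:3,3]
    return np.c_[c['cx']+c['fx']*p[:,0]/-p[:,2], c['cy']-c['fy']*p[:,1]/-p[:,2]]
def bal2w(b,P):
    x,y,yaw=b[:3]; c,s=np.cos(yaw),np.sin(yaw); P=np.atleast_2d(P)
    return np.c_[x+c*P[:,0]-s*P[:,1], y+s*P[:,0]+c*P[:,1], P[:,2]]
def blues(c,amin=40):
    h=cv2.cvtColor(c['img'],cv2.COLOR_RGB2HSV); m=cv2.inRange(h,(105,150,50),(125,255,255))
    n,l,s,ce=cv2.connectedComponentsWithStats(m); return [(ce[i],s[i],l==i) for i in range(1,n) if s[i,4]>amin]
def capcent(c,ctr,ztop,hc):
    a=np.linspace(0,2*np.pi,24,endpoint=False)
    P=np.vstack([np.c_[ctr[0]+.015*np.cos(a),ctr[1]+.015*np.sin(a),np.full(24,z)] for z in (ztop,ztop-hc)])
    h=cv2.convexHull(proj(c,P).astype(np.float32)); m=cv2.moments(h); return np.array([m['m10'],m['m01']])/m['m00'],h[:,0]
E
python3 - <<'E'
from h import *
S=shot('scene');T=shot('top')
for c in (S,T):
    for ce,s,_ in blues(c): print(ce.round(1),s)
z=lambda u,v:(200+u/3,140+v/3)
zt=lambda u,v:(160+u/3.3,140+v/3.1)
sc=[((-.086,.087,1),z(397,167)),((.086,.087,1),z(553,272)),((.086,.173,1),z(620,213)),((-.086,-.173,-1),z(167,342)),((.086,-.173,-1),z(328,470)),((.086,-.087,-1),z(408,400))]
tc=[((-.086,.173,1),zt(263,455))]
caps={'l1':(-.042,.13,1),'l2':(.042,.13,1),'r1':(-.042,-.13,-1)}
def near(bl,p): return min(bl,key=lambda b:np.hypot(*(b[0]-p)))[0]
bs,bt=blues(S),blues(T)
cs={'l1':near(bs,(357,180)),'l2':near(bs,(384,199)),'r1':near(bs,(281,239))}
ct={'l1':near(bt,(248,266)),'l2':near(bt,(240,234)),'r1':near(bt,(344,238))}
def res(b):
    r=[]
    for L,c in ((sc,S),(tc,T)):
        for (x,y,s),p in L:
            r+=list(.5*(proj(c,bal2w(b,(x,y,.117+s*.13*b[3])))[0]-p))
    for k,(x,y,s) in caps.items():
        w=bal2w(b,(x,y,.177+s*.13*b[3]))[0]
        for c,d in ((S,cs),(T,ct)): r+=list(capcent(c,w[:2],w[2],b[4])[0]-d[k])
    return np.array(r)
f=least_squares(res,[.6,.0,.2,-.05,.028],loss='soft_l1',x_scale=[.01,.01,.1,.05,.01])
J=f.jac;print(f.x.round(4),np.sqrt(np.diag(np.linalg.inv(J.T@J))).round(4)); print(res(f.x).reshape(-1,2).round(1).tolist())
np.save('b0.npy',f.x)
print(bal2w(f.x,[(x,y,.117+s*.13*f.x[3]) for x,y,s in list(caps.values())+[(.042,-.13,-1)]]).round(4))
E
```

```text
[356.8 181.6] [352 174  11  16 147]
[383.8 198.6] [378 191  13  17 162]
[370.7 224.7] [332 204  74  36 108]
[280.3 238.6] [274 231  13  17 182]
[384.6 299.7] [ 357  275   56   51 1513]
[161.3 334.7] [157 330   9  10  66]
[167.2 347.7] [163 343   9  10  67]
[128.6 349.1] [124 345  10   9  67]
[134.1 363. ] [130 358   9  11  73]
[ 94.5 364.4] [ 90 360  10  10  73]
[ 99.5 378.6] [ 95 374  10  10  76]
[291.7 422.1] [286 412  12  21 209]
[398.  129.9] [395 127   7   7  42]
[286.7 174.1] [267 159  41  31 903]
[238.7 233. ] [235 230   8   8  46]
[344.4 236.6] [341 233   8   8  52]
[247.  264.2] [243 261   9   8  51]
[ 0.5618  0.0504  0.2735 -0.0404  0.0246] [0.0009 0.0009 0.0043 0.0179 0.0036]
[[-0.4, -0.1], [0.5, 0.3], [0.4, 0.2], [-0.5, -0.5], [0.1, -0.3], [0.2, -0.6], [-0.5, -0.4], [0.3, -0.3], [0.6, 0.0], [0.2, -0.2], [0.6, 0.3], [0.3, 0.4], [0.0, -0.3]]
[[ 0.4863  0.1642  0.1118]
 [ 0.5672  0.1869  0.1118]
 [ 0.5565 -0.0861  0.1222]
 [ 0.6374 -0.0634  0.1222]]
```

```bash
cat >> h.py <<'E'
def delta(tgt,yaw=None):
    o=robot.get_obs(); r=R.from_quat(o['tool_rot']); d=r.inv().apply(np.array(tgt)-o['position'])*1000
    x=r.as_matrix()[:,0]; cy=np.arctan2(x[1],x[0])
    # spin about tool z (down): positive spin reduces world yaw
    print('pos',o['position'].round(4),'yaw %.4f'%cy,'F',o['ft_force'].round(2),'w %.4f'%o['grip_width'],'t %.2f'%o['time'],'DELTA tool mm',d.round(1),'spin', None if yaw is None else round(cy-yaw,4),'tilt',r.as_matrix()[:,2].round(4))
E
python3 - <<'E'
from h import *
c=shot('wrist'); print(c['mount'].round(4),c['fx'],c['cx'],c['cy'])
delta((0.46,0.03,0.33),.2735)
E
```

```text
[[-8.000e-04  9.571e-01  2.899e-01  7.980e-02]
 [ 1.000e+00  2.000e-04  1.900e-03  2.000e-04]
 [ 1.800e-03  2.899e-01 -9.571e-01 -1.606e-01]
 [ 0.000e+00  0.000e+00  0.000e+00  1.000e+00]] 354.7954812597951 320.3822608788594 234.3168067178505
pos [ 0.184  -0.5973  0.2226] yaw 0.2988 F [ 0.03  0.11 -0.13] w 0.0872 t 0.65 DELTA tool mm [ 448.4 -518.2 -107.4] spin 0.0253 tilt [-0.e+00 -1.e-04 -1.e+00]
```

```bash
python3 - <<'E'
from h import *
delta((0.58,0.05,0.33),.2735)
E
```

```text
pos [ 0.184  -0.5973  0.2226] yaw 0.2988 F [ 0.03  0.11 -0.13] w 0.0872 t 0.65 DELTA tool mm [ 569.  -502.  -107.4] spin 0.0253 tilt [-0.e+00 -1.e-04 -1.e+00]
```

>>> play_rows([
  {"x": 20,"y": -25,"z": -30,"spin": 0.025},
  {"x": 30,"y": -30,"z": -26},
  {"x": 32,"y": -30,"z": -20},
  {"x": 34,"y": -30,"z": -16},
  {"x": 34,"y": -32,"z": -12},
  {"x": 34,"y": -32,"z": -3},
  {"x": 34,"y": -32},
  {"x": 34,"y": -32},
])

```text
invalid input
```

```bash
python3 - <<'E'
from h import *
delta((0.58,0.05,0.33),.2735)
E
```

```text
pos [ 0.184  -0.5973  0.2226] yaw 0.2988 F [ 0.03  0.11 -0.13] w 0.0872 t 0.65 DELTA tool mm [ 569.  -502.  -107.4] spin 0.0253 tilt [-0.e+00 -1.e-04 -1.e+00]
```

>>> play_rows([
  {"x": 20,"y": -25,"z": -30,"spin": 0.025},
  {"x": 30,"y": -30,"z": -26,"spin": 0},
  {"x": 32,"y": -30,"z": -20,"spin": 0},
  {"x": 34,"y": -30,"z": -16,"spin": 0},
  {"x": 34,"y": -32,"z": -12,"spin": 0},
  {"x": 34,"y": -32,"z": -3,"spin": 0},
  {"x": 34,"y": -32,"z": 0,"spin": 0},
  {"x": 34,"y": -32,"z": 0,"spin": 0},
])

```text
time: 1.45
position: [0.3645, -0.2924, 0.3333]
tool_rot: [0.992, 0.13, 0.002, 0.003]
ft_force: [0.3, -0.2, 0.7]
grip_width: 0.0871
```

```bash
python3 - <<'E'
from h import *
delta((0.58,0.05,0.33),.2735)
E
```

```text
pos [ 0.3645 -0.2924  0.3333] yaw 0.2604 F [ 0.26 -0.18  0.72] w 0.0871 t 1.45 DELTA tool mm [ 296.4 -275.4    2.7] spin -0.0131 tilt [ 0.0049 -0.0048 -1.    ]
```

>>> play_rows([
  {"x": 34,"y": -32,"z": 0,"spin": 0},
  {"x": 34,"y": -32,"z": 0,"spin": 0},
  {"x": 34,"y": -32,"z": 0,"spin": 0},
  {"x": 34,"y": -32,"z": 0,"spin": 0},
  {"x": 34,"y": -32,"z": 0,"spin": 0},
  {"x": 34,"y": -32,"z": 0,"spin": 0},
  {"x": 34,"y": -32,"z": 0,"spin": -0.013},
  {"x": 34,"y": -32,"z": 0,"spin": 0},
])

```text
time: 2.25
position: [0.5671, 0.0398, 0.3358]
tool_rot: [0.991, 0.136, 0.005, 0.006]
ft_force: [0.4, -0.6, -0.1]
grip_width: 0.0871
```

>>> play_rows([
  {"x": 20,"y": -20,"z": 0,"spin": 0},
  {"x": 0,"y": 0,"z": 0,"spin": 0},
  {"x": 0,"y": 0,"z": 0,"spin": 0},
])

```text
time: 2.55
position: [0.5834, 0.0715, 0.3352]
tool_rot: [0.99, 0.141, 0.006, 0.005]
ft_force: [-0.0, -0.7, 0.1]
grip_width: 0.0871
```

```bash
python3 - <<'E'
from h import *
delta((0.58,0.05,0.33),.2735)
c=shot('wrist'); cv2.imwrite('pics/w1.png',c['img'][:,:,::-1]);import pickle;pickle.dump(c,open('w1.pkl','wb'))
E
```

```text
pos [0.5834 0.0715 0.3352] yaw 0.2821 F [-0.01 -0.68  0.09] w 0.0871 t 2.55 DELTA tool mm [-9.3 19.6  5.3] spin 0.0086 tilt [ 0.0135 -0.0083 -0.9999]
```

View pics/w1.png

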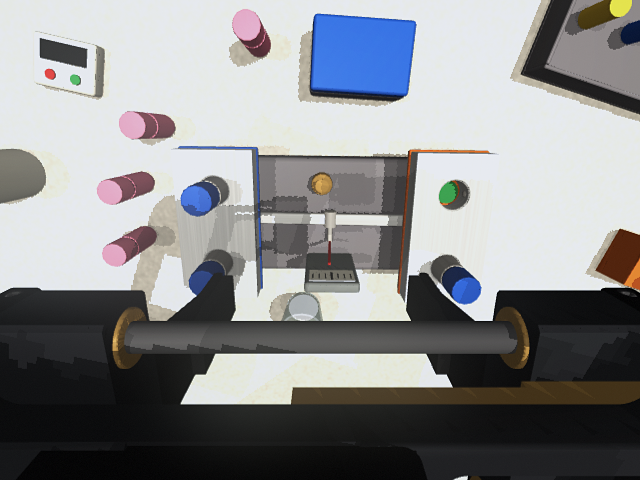

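```bash
python3 - <<'E'
import cv2
a=cv2.imread('pics/w1.png')
cv2.imwrite('pics/w1z.png',cv2.resize(a[140:310,165:325],None,fx=4.5,fy=3.5,interpolation=cv2.INTER_CUBIC))
cv2.imwrite('pics/w1y.png',cv2.resize(a[140:310,290:500],None,fx=3.5,fy=3.5,interpolation=cv2.INTER_CUBIC))
cv2.imwrite('pics/w1s.png',cv2.resize(a[200:300,290:370],None,fx=6,fy=6,interpolation=cv2.INTER_CUBIC))
E
```

```text
(no output)
```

View pics/w1z.png

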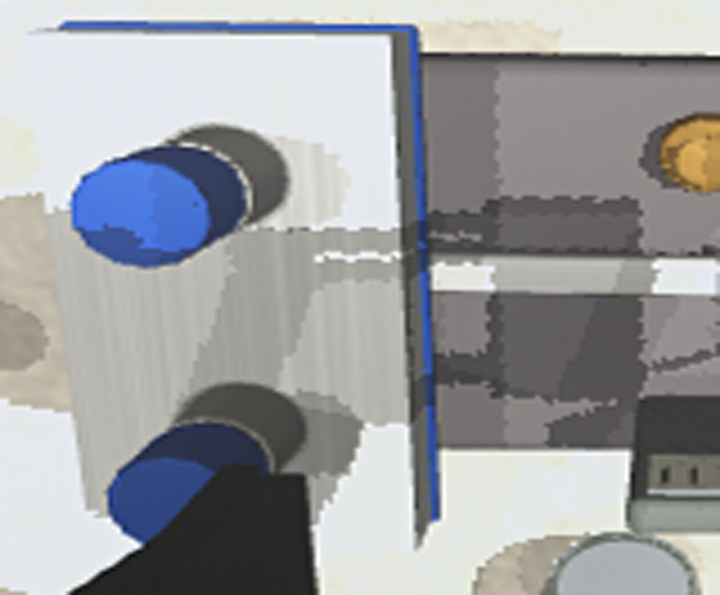

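View pics/w1y.png

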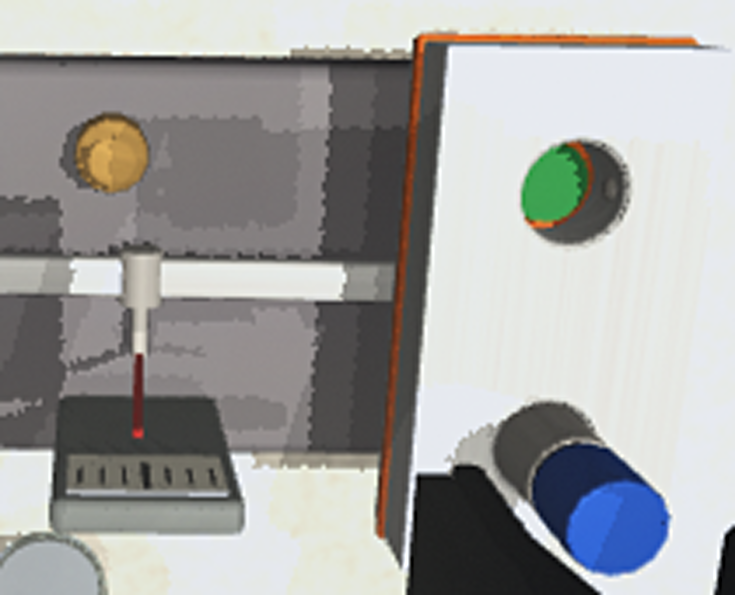

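View pics/w1s.png

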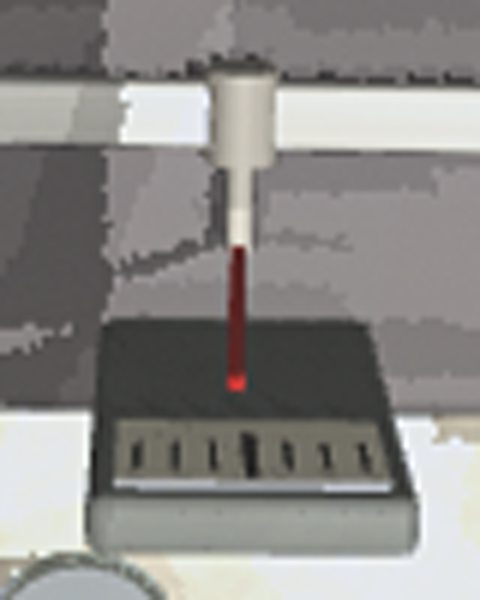

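```bash
cat > fit.py <<'E'
from h import *
import pickle
W=pickle.load(open('w1.pkl','rb'))
pts=[((.086,.087,.117,1),(252.1,149.4)),((.086,.173,.117,1),(171.7,148.6)),((-.086,.087,.117,1),(257.7,295.7)),((-.086,.173,.117,1),(184.6,285.7)),
((.086,-.087,.117,-1),(417.7,153.4)),((.086,-.173,.117,-1),(498,153.7)),((.042,-.13,.117,-1),(454.9,194.9)),
((.042,.13,.177,1),(196.1,200)),((-.042,-.13,.177,-1),(466.6,290.6))]
def res(b):
    return np.array([proj(W,bal2w(b,(x,y,z+s*.13*b[3]))+np.array([0,0,b[4]]))[0]-p for (x,y,z,s),p in pts]).ravel()
for fix in (0,1):
    g=(lambda b:res(b)) if not fix else (lambda b:res(np.r_[b,0]))
    f=least_squares(g,[.56,.05,.27,-.05,0][:5-fix],loss='soft_l1')
    J=f.jac;print(f.x.round(4),np.sqrt(np.diag(np.linalg.inv(J.T@J))).round(4)); print(g(f.x).reshape(-1,2).round(1).tolist())
E
python3 fit.py
```

```text
[ 0.5603  0.0498  0.2659 -0.0581 -0.0042] [0.0005 0.0007 0.0034 0.0147 0.0012]
[[-0.1, -0.1], [-0.4, -0.5], [-0.2, -0.1], [1.3, 9.2], [-0.2, -0.8], [1.7, 0.1], [-1.3, 0.2], [0.8, -0.3], [-0.6, 0.3]]
[ 0.5609  0.0496  0.2651 -0.0496] [0.0005 0.001  0.0038 0.0221]
[[-0.6, -0.5], [-2.0, -1.0], [-0.7, 1.4], [-0.1, 10.6], [1.0, -1.1], [3.7, -0.1], [0.2, 0.3], [-0.7, 0.1], [1.1, 1.2]]
```

```bash
python3 - <<'E'
from h import *
import pickle
delta((.567,.1865,.20),.2695)
W=pickle.load(open('w1.pkl','rb'));b=[.5612,.05,.2695]
print(proj(W,bal2w(b,[(x,y,z) for z in (.10,.125,.15) for x in(-.055,-.045) for y in (0,.01)])).round(1))
E
```

```text
pos [0.5833 0.0712 0.3352] yaw 0.2813 F [-0.14 -0.95  1.02] w 0.0868 t 2.60 DELTA tool mm [  14.9 -116.8  134.1] spin 0.0118 tilt [ 0.0137 -0.0077 -0.9999]
[[330.1 270.1]
 [321.8 270. ]
 [330.3 262.3]
 [321.9 262.2]
 [330.9 278.4]
 [322.1 278.3]
 [331.1 270.2]
 [322.2 270.1]
 [331.8 287.7]
 [322.4 287.7]
 [332.  279.1]
 [322.6 279. ]]
```

>>> play_rows([
  {"x": 3,"y": -20,"z": 0,"spin": 0.012},
  {"x": 3,"y": -25,"z": 10,"spin": 0},
  {"x": 3,"y": -25,"z": 20,"spin": 0},
  {"x": 3,"y": -25,"z": 25,"spin": 0},
  {"x": 1,"y": -12,"z": 25,"spin": 0},
  {"x": 0,"y": -5,"z": 25,"spin": 0},
  {"x": 0,"y": 0,"z": 20,"spin": 0},
  {"x": 0,"y": 0,"z": 0,"spin": 0},
])

```text
time: 3.4
position: [0.5665, 0.1713, 0.2086]
tool_rot: [0.992, 0.125, 0.008, 0.007]
ft_force: [0.4, -0.7, 0.4]
grip_width: 0.0869
```

```bash
python3 - <<'E'
from h import *
delta((.567,.1865,.20),.2695)
c=shot('wrist'); cv2.imwrite('pics/w2.png',c['img'][:,:,::-1]);import pickle;pickle.dump(c,open('w2.pkl','wb'))
a=np.linspace(0,2*np.pi,24,endpoint=False)
for x,y,s in ((.042,.13,1),(-.042,.13,1)):
  for z in (.177,): print(proj(c,bal2w([.5612,.05,.2695],(x,y,z-.0065))).round(1))
E
```

```text
pos [0.5665 0.1713 0.2086] yaw 0.2505 F [ 0.39 -0.72  0.38] w 0.0869 t 3.40 DELTA tool mm [  4.2 -14.8   8.4] spin -0.019 tilt [ 0.0175 -0.0123 -0.9998]
[[295.3 259.5]]
[[300.3 378.7]]
```

View pics/w2.png

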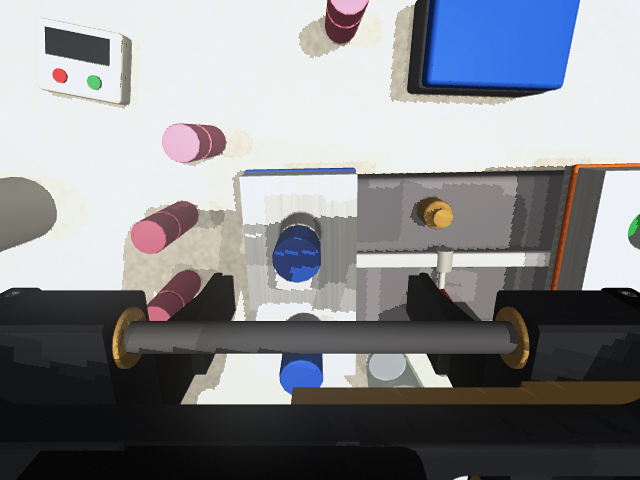

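>>> play_rows([
  {"x": 4,"y": -15,"z": 0,"spin": 0},
  {"x": 0,"y": 0,"z": 0,"spin": 0},
  {"x": 0,"y": 0,"z": 0,"spin": 0},
])

```text
time: 3.75
position: [0.5702, 0.1863, 0.2139]
tool_rot: [0.992, 0.123, 0.013, 0.007]
ft_force: [1.1, 1.1, 0.2]
grip_width: 0.087
```

```bash
python3 - <<'E'
from h import *
delta((.567,.1865,.124),.2695)
c=shot('wrist'); 
import pickle;pickle.dump(c,open('w3.pkl','wb'))
cap=[(b[0].round(1),b[1][4]) for b in blues(c)]; print(cap)
print(capcent(c,(.567,.1865),.1705,.0246)[0])
cv2.imwrite('pics/w3.png',c['img'][:,:,::-1])
E
```

```text
pos [0.5702 0.1863 0.2139] yaw 0.2469 F [1.05 1.09 0.18] w 0.0870 t 3.75 DELTA tool mm [-5.2 -2.5 89.8] spin -0.0226 tilt [ 0.027  -0.0111 -0.9996]
[(array([509.2,  48.9]), np.int32(14188)), (array([316.3, 179.5]), np.int32(242)), (array([319.8, 270.9]), np.int32(1138)), (array([321.8, 376.8]), np.int32(782))]
[317.90130688 262.98332399]
```

View pics/w3.png

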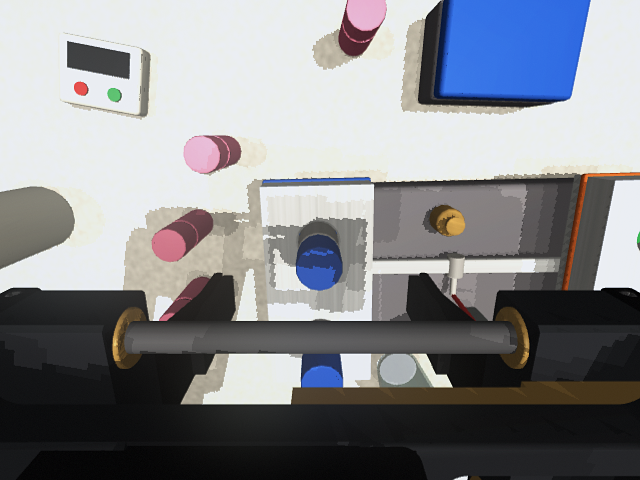

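>>> play_rows([
  {"x": -1,"y": -0.5,"z": 4,"spin": 0},
  {"x": -1,"y": -0.5,"z": 8,"spin": 0},
  {"x": -1,"y": -0.5,"z": 12,"spin": 0},
  {"x": -1,"y": -0.5,"z": 12,"spin": 0},
  {"x": -1,"y": 0,"z": 8,"spin": 0},
  {"x": 0,"y": 0,"z": 5,"spin": 0},
  {"x": 0,"y": 0,"z": 2,"spin": 0},
  {"x": 0,"y": 0,"z": 1,"spin": 0},
])

```text
time: 4.6
position: [0.5656, 0.1863, 0.157]
tool_rot: [0.992, 0.123, 0.012, 0.007]
ft_force: [0.7, 0.3, -0.5]
grip_width: 0.087
```

```bash
python3 - <<'E'
from h import *
delta((.567,.1865,.124),.2695)
E
```

```text
pos [0.5656 0.1863 0.157 ] yaw 0.2468 F [ 0.72  0.33 -0.52] w 0.0870 t 4.60 DELTA tool mm [ 0.7 -0.4 33.1] spin -0.0227 tilt [ 0.0262 -0.0112 -0.9996]
```

>>> play_rows([
  {"x": 0.5,"y": 0,"z": 4,"spin": 0},
  {"x": 0.3,"y": 0,"z": 8,"spin": 0},
  {"x": 0,"y": 0,"z": 8,"spin": 0},
  {"x": 0,"y": 0,"z": 7,"spin": 0},
  {"x": 0,"y": 0,"z": 5,"spin": 0},
  {"x": 0,"y": 0,"z": 2,"spin": 0},
  {"x": 0,"y": 0,"z": 0,"spin": 0},
])

```text
time: 5.3
position: [0.5681, 0.1862, 0.1204]
tool_rot: [0.992, 0.123, 0.013, 0.007]
ft_force: [0.6, 0.6, 0.4]
grip_width: 0.0872
```

```bash
python3 - <<'E'
from h import *
delta((.567,.1865,.124),.2695)
for i in range(3):
  c=shot('wrist'); print(c['obs']['ft_force'].round(2))
cv2.imwrite('pics/w4.png',c['img'][:,:,::-1])
import pickle;pickle.dump(c,open('w4.pkl','wb'))
E
```

```text
pos [0.5681 0.1862 0.1204] yaw 0.2467 F [0.55 0.56 0.38] w 0.0872 t 5.30 DELTA tool mm [-0.9 -0.5 -3.6] spin -0.0228 tilt [ 0.0276 -0.011  -0.9996]
[0.55 0.56 0.38]
[0.58 0.54 0.4 ]
[-0.19 -0.5  -0.51]
```

View pics/w4.png

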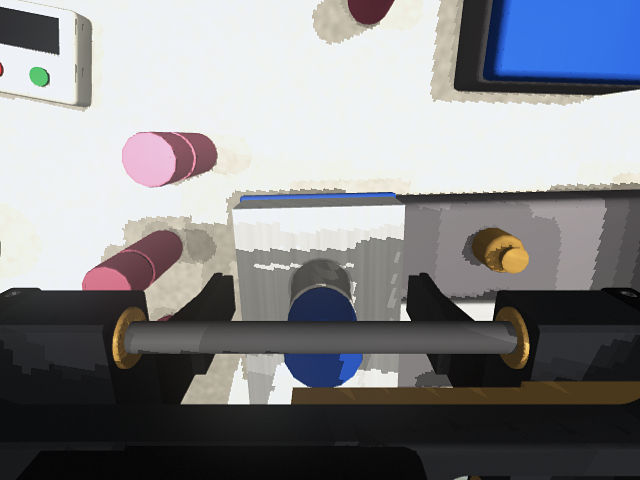

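>>> play_rows([
  {"x": 0,"y": 0,"z": -2,"spin": 0},
  {"x": 0,"y": 0,"z": 0,"spin": 0},
  {"x": 0,"y": 0,"z": 0,"spin": 0},
  {"x": 0,"y": 0,"z": 0,"spin": 0},
  {"x": 0,"y": 0,"z": 0,"spin": 0},
], grip=0.3, newtons=25)

```text
time: 5.95
position: [0.5693, 0.1865, 0.1246]
tool_rot: [0.992, 0.123, 0.015, 0.007]
ft_force: [-0.4, -0.7, 0.3]
grip_width: 0.055
```

>>> play_rows([
  {"x": 0,"y": 0,"z": 0,"spin": 0},
  {"x": 0,"y": 0,"z": 0,"spin": 0},
  {"x": 0,"y": 0,"z": 0,"spin": 0},
  {"x": 0,"y": 0,"z": 0,"spin": 0},
], grip=0.0)

```text
time: 6.35
position: [0.5693, 0.1865, 0.1246]
tool_rot: [0.992, 0.123, 0.015, 0.007]
ft_force: [-0.1, -0.4, 0.6]
grip_width: 0.0296
```

```bash
python3 - <<'E'
from h import *
delta((.567,.1865,.124),.2695)
E
```

```text
pos [0.5693 0.1865 0.1246] yaw 0.2469 F [-0.1  -0.4   0.55] w 0.0296 t 6.35 DELTA tool mm [-2.2 -0.6  0.5] spin -0.0226 tilt [ 0.0315 -0.0104 -0.9994]
```

>>> play_rows([
  {"x": 0,"y": 0,"z": -2,"spin": 0},
  {"x": 0,"y": 0,"z": -2,"spin": 0},
  {"x": 0,"y": 0,"z": -2,"spin": 0},
  {"x": 0,"y": 0,"z": -2,"spin": 0},
  {"x": 0,"y": 0,"z": -2,"spin": 0},
  {"x": 0,"y": 0,"z": -2,"spin": 0},
])

```text
time: 6.95
position: [0.5691, 0.1866, 0.1366]
tool_rot: [0.992, 0.123, 0.015, 0.007]
ft_force: [0.6, -0.8, -4.9]
grip_width: 0.0295
```

>>> play_rows([
  {"x": 0,"y": 0,"z": -2,"spin": 0},
  {"x": 0,"y": 0,"z": -2,"spin": 0},
  {"x": 0,"y": 0,"z": -2,"spin": 0},
  {"x": 0,"y": 0,"z": -2,"spin": 0},
])

```text
time: 7.35
position: [0.5681, 0.1865, 0.1444]
tool_rot: [0.992, 0.123, 0.014, 0.007]
ft_force: [0.0, -0.7, -4.8]
grip_width: 0.0296
```

>>> play_rows([
  {"x": 0,"y": 0,"z": -2,"spin": 0},
  {"x": 0,"y": 0,"z": -2,"spin": 0},
  {"x": 0,"y": 0,"z": -2,"spin": 0},
  {"x": 0,"y": 0,"z": -2,"spin": 0},
  {"x": 0,"y": 0,"z": -2,"spin": 0},
  {"x": 0,"y": 0,"z": -2,"spin": 0},
])

```text
time: 7.95
position: [0.568, 0.1865, 0.1567]
tool_rot: [0.992, 0.123, 0.014, 0.007]
ft_force: [2.1, 0.1, -5.3]
grip_width: 0.0297
```

>>> play_rows([
  {"x": 0,"y": 0,"z": -2,"spin": 0},
  {"x": 0,"y": 0,"z": -2,"spin": 0},
  {"x": 0,"y": 0,"z": -2,"spin": 0},
  {"x": 0,"y": 0,"z": -3,"spin": 0},
  {"x": 0,"y": 0,"z": -3,"spin": 0},
  {"x": 0,"y": 0,"z": -3,"spin": 0},
])

```text
time: 8.55
position: [0.5668, 0.1868, 0.1749]
tool_rot: [0.992, 0.123, 0.014, 0.007]
ft_force: [-0.4, -0.0, -0.4]
grip_width: 0.0294
```

```bash
python3 - <<'E'
from h import *
delta((.567,.1865,.19),.2695)
c=shot('wrist'); cv2.imwrite('pics/w5.png',c['img'][:,:,::-1])
E
```

```text
pos [0.5668 0.1868 0.1749] yaw 0.2469 F [-0.42 -0.03 -0.38] w 0.0294 t 8.55 DELTA tool mm [  0.5   0.6 -15.1] spin -0.0226 tilt [ 0.0297 -0.0107 -0.9995]
```

View pics/w5.png

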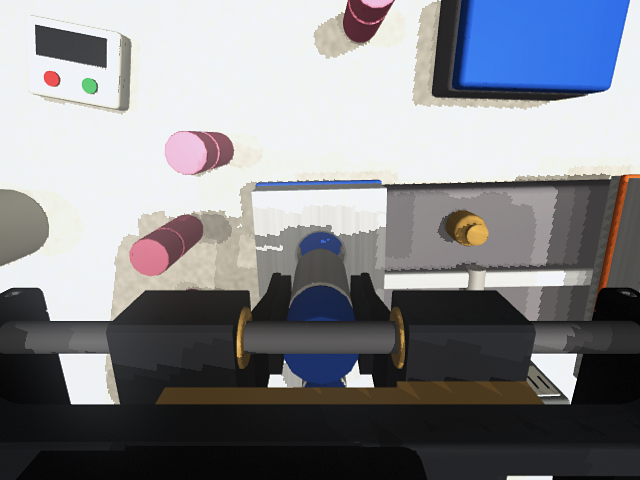

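>>> play_rows([
  {"x": 0,"y": 3,"z": -5,"spin": 0},
  {"x": 0,"y": 6,"z": -8,"spin": 0},
  {"x": 0,"y": 9,"z": -12,"spin": 0},
  {"x": 0,"y": 12,"z": -14,"spin": 0},
  {"x": 0,"y": 12,"z": -12,"spin": 0},
  {"x": 0,"y": 12,"z": -8,"spin": 0},
  {"x": 0,"y": 9,"z": -5,"spin": 0},
  {"x": 0,"y": 4,"z": -2,"spin": 0},
])

```text
time: 9.4
position: [0.5832, 0.1166, 0.2497]
tool_rot: [0.992, 0.123, 0.016, 0.008]
ft_force: [0.1, -0.4, -1.1]
grip_width: 0.0293
```

```bash
python3 - <<'E'
from h import *
import pickle
delta((.6374,-.0634,.25),.2695)
F=[]
for i in range(6):
  c=shot(['wrist','scene'][i%2]); F.append(c['obs']['ft_force']); 
  if i<2: W=c if i==0 else W; S=c
pickle.dump((W,S),open('p6.pkl','wb'))
cv2.imwrite('pics/w6.png',W['img'][:,:,::-1]);cv2.imwrite('pics/s6.png',cv2.resize(S['img'][140:340,200:460,::-1],None,fx=3,fy=3,interpolation=cv2.INTER_CUBIC))
print(np.array(F).round(2))
E
```

```text
pos [0.5832 0.1166 0.2497] yaw 0.2467 F [ 0.14 -0.44 -1.11] w 0.0293 t 9.40 DELTA tool mm [  8.6 187.8   3.5] spin -0.0228 tilt [ 0.0332 -0.0116 -0.9994]
[[ 0.14 -0.44 -1.11]
 [ 1.21 -0.53 -0.17]
 [-0.77 -0.14 -1.56]
 [ 0.69 -0.24 -0.79]
 [ 1.04 -1.11 -0.15]
 [ 0.02  0.35 -0.63]]
```

View pics/w6.png

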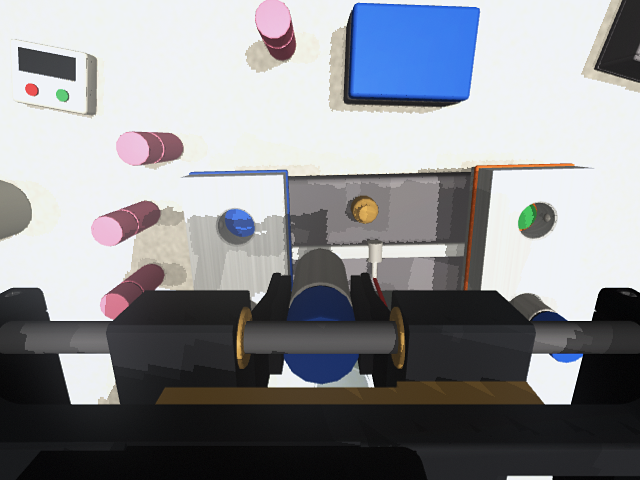

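View pics/s6.png

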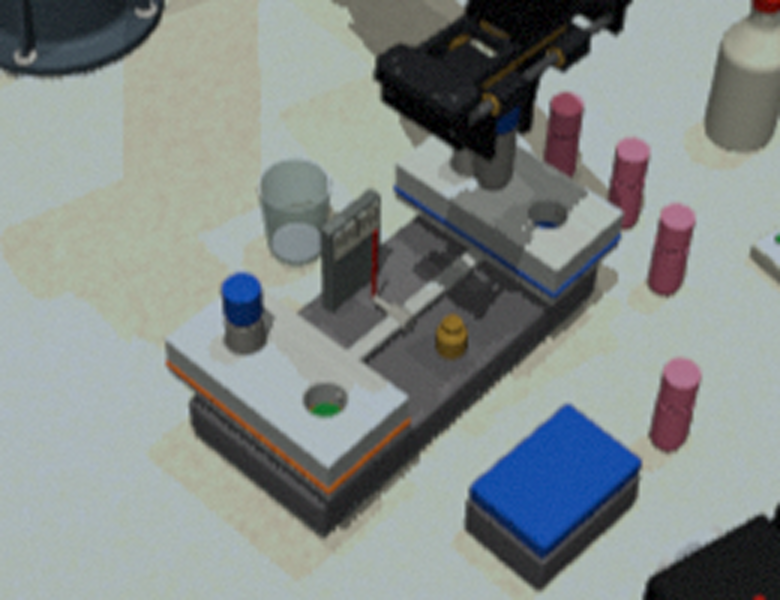

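```bash
python3 - <<'E'
from h import *
import pickle
W,S=pickle.load(open('p6.pkl','rb'))
S0=dict(S); S0['img']=cv2.imread('pics/scene0.png')[:,:,::-1].copy()
S1=shot('scene')
b=[.5612,.05,.2695]
for s in (-.06,-.025,0): print(s,'r1 cap',capcent(S,bal2w(b,(-.042,-.13,0))[0,:2],.177-.13*s,.0246)[0].round(2))
for c in (S0,S,S1): print(min(blues(c),key=lambda q:np.hypot(*(q[0]-(280,239))))[0])
# right bucket patch: subpixel ecc vs start; housing reference
g=lambda c:cv2.cvtColor(c['img'],cv2.COLOR_RGB2GRAY).astype(np.float32)
for nm,(r0,r1,c0,c1) in {'r1cap':(226,258,268,296),'rfront':(265,303,252,338),'rall':(224,303,254,338),'boxref':(270,335,350,420)}.items():
  for c in (S,S1):
    M=np.eye(2,3,dtype=np.float32)
    cc,M=cv2.findTransformECC(g(S0)[r0:r1,c0:c1],g(c)[r0:r1,c0:c1],M,cv2.MOTION_TRANSLATION,(3,200,1e-6),None,3)
    print(nm,round(cc,4),M[:,2].round(3))
E
```

```text
-0.06 r1 cap [280.15 238.03]
-0.025 r1 cap [280.27 239.34]
0 r1 cap [280.35 240.28]
[280.31521739 238.69565217]
[280.40860215 239.41935484]
[280.3655914  239.41397849]
r1cap 0.9906 [0.16  0.766]
r1cap 0.9908 [0.129 0.755]
rfront 0.9788 [0.049 0.484]
rfront 0.9791 [0.056 0.479]
rall 0.9847 [0.006 0.455]
rall 0.985 [0.004 0.45 ]
boxref 0.9999 [ 0.003 -0.002]
boxref 0.9999 [-0.002  0.003]
```

```bash
python3 - <<'E'
from h import *
import pickle
W,S=pickle.load(open('p6.pkl','rb'))
o=W['obs'];b=[.5612,.05,.2695]
Rm=R.from_quat(o['tool_rot']).as_matrix()
im=W['img'][:,:,::-1].copy(); im=cv2.resize(im,None,fx=3,fy=3,interpolation=cv2.INTER_CUBIC)
a=np.linspace(0,2*np.pi,60)
def dr(P,col):
    p=((proj(W,P)+.5)*3).astype(np.int32); cv2.polylines(im,[p],False,col,1)
# can upright world, axis passing through grasp point + xc along tool x
g=o['position']-Rm[:,2]*.0187
for xc,col in ((0,(0,0,255)),(-.002,(0,255,0))):
    c0=g+Rm[:,0]*xc
    zb=o['position'][2]-.044
    for z,r in ((zb,.013),(zb+.008,.015),(zb+.09,.015)): dr(np.c_[c0[0]+r*np.cos(a),c0[1]+r*np.sin(a),np.full(60,z)],col)
for x,y,s in ((.042,-.13,-1),(.042,.13,1)):
    c=bal2w(b,(x,y,.117+s*.13*-.021))[0]; print(c)
    dr(np.c_[c[0]+.016*np.cos(a),c[1]+.016*np.sin(a),np.full(60,c[2])],(255,0,255))
cv2.imwrite('pics/m6.png',im[480:1230,660:1000]); cv2.imwrite('pics/m6r.png',cv2.resize(im[560:800,1400:1800],None,fx=2,fy=2)); cv2.imwrite('pics/m6l.png',cv2.resize(im[560:800,560:900],None,fx=2,fy=2))
E
```

```text
[ 0.63629641 -0.06412506  0.11973   ]
[0.56707154 0.18649002 0.11427   ]
```

View pics/m6.png

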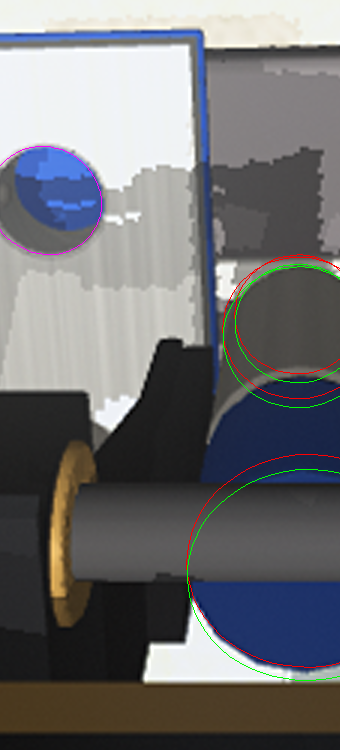

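View pics/m6r.png

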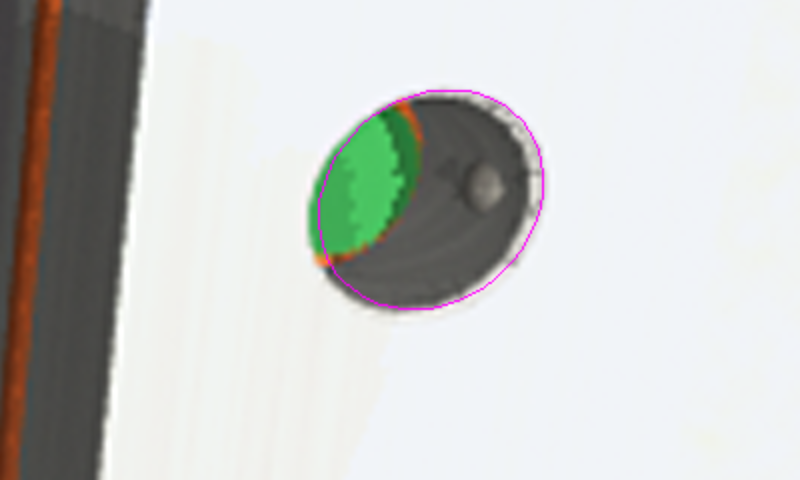

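View pics/m6l.png

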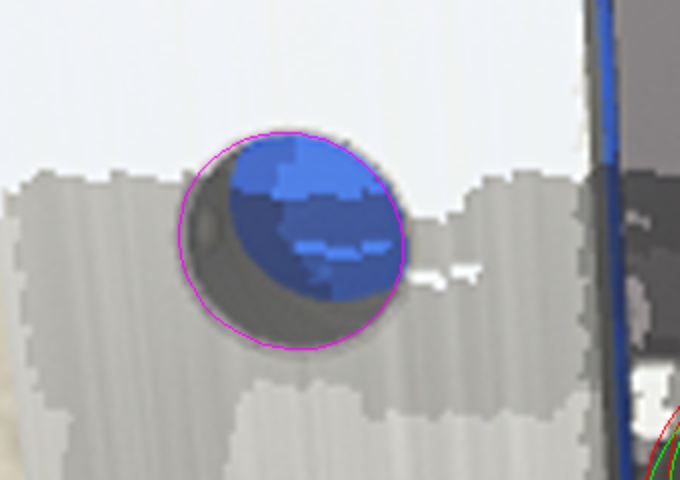

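>>> play_rows([
  {"x": 0,"y": 8,"z": 0,"spin": -0.02},
  {"x": 1,"y": 18,"z": 0,"spin": 0},
  {"x": 1,"y": 28,"z": 0,"spin": 0},
  {"x": 2,"y": 30,"z": 0,"spin": 0},
  {"x": 2,"y": 30,"z": 0,"spin": 0},
  {"x": 1,"y": 22,"z": 3,"spin": 0},
  {"x": 1,"y": 14,"z": 5,"spin": 0},
  {"x": 0,"y": 7,"z": 5,"spin": 0},
])

```text
time: 10.55
position: [0.6317, -0.0292, 0.234]
tool_rot: [0.99, 0.14, 0.011, 0.006]
ft_force: [-0.5, -0.2, -0.6]
grip_width: 0.0297
```

```bash
python3 - <<'E'
from h import *
delta((.6369,-.063,.20),.2695)
E
```

```text
pos [ 0.6317 -0.0292  0.234 ] yaw 0.2803 F [-0.51 -0.16 -0.59] w 0.0297 t 10.55 DELTA tool mm [-5.1 33.4 34.4] spin 0.0108 tilt [ 0.0241 -0.0088 -0.9997]
```

>>> play_rows([
  {"x": -0.5,"y": 5,"z": 2,"spin": 0},
  {"x": -1,"y": 8,"z": 5,"spin": 0},
  {"x": -1,"y": 8,"z": 8,"spin": 0},
  {"x": -1,"y": 6,"z": 8,"spin": 0},
  {"x": -1,"y": 3,"z": 6,"spin": 0},
  {"x": -0.5,"y": 1,"z": 3,"spin": 0},
  {"x": 0,"y": 0,"z": 1,"spin": 0},
  {"x": 0,"y": 0,"z": 0,"spin": 0},
])

```text
time: 11.35
position: [0.6342, -0.0598, 0.1959]
tool_rot: [0.99, 0.141, 0.009, 0.004]
ft_force: [-0.1, 0.3, -0.3]
grip_width: 0.0296
```

```bash
cat > ov.py <<'E'
from h import *
import sys,pickle
def ov(name,b,tilt,tgt,H=.044,crop=None,k=3):
    W=shot('wrist'); o=W['obs']; pickle.dump(W,open(name+'.pkl','wb'))
    Rm=R.from_quat(o['tool_rot']).as_matrix()
    im=cv2.resize(W['img'][:,:,::-1],None,fx=k,fy=k,interpolation=cv2.INTER_CUBIC)
    a=np.linspace(0,2*np.pi,60)
    def dr(P,col):
        p=((proj(W,P)+.5)*k).astype(np.int32); cv2.polylines(im,[p],False,col,1)
    g=o['position']-Rm[:,2]*.0187; zb=o['position'][2]-H
    for z,r in ((zb,.013),(zb+.008,.015),(zb+.09,.015)): dr(np.c_[g[0]+r*np.cos(a),g[1]+r*np.sin(a),np.full(60,z)],(0,0,255))
    for x,y,s in tgt:
        c=bal2w(b,(x,y,.117+s*.13*tilt))[0]; print('mouth',c.round(4),'can',g.round(4),zb.round(4))
        dr(np.c_[c[0]+.016*np.cos(a),c[1]+.016*np.sin(a),np.full(60,c[2])],(255,0,255))
    if crop: im=im[crop[1]*k:crop[3]*k,crop[0]*k:crop[2]*k]
    cv2.imwrite(f'pics/{name}.png',im)
E
python3 - <<'E'
from ov import *
delta((.6369,-.063,.20),.2695)
ov('a7',[.5612,.05,.2695],-.021,[(.042,-.13,-1)],crop=(210,150,430,340))
E
```

```text
pos [ 0.6342 -0.0598  0.1959] yaw 0.2830 F [-0.1   0.3  -0.31] w 0.0296 t 11.35 DELTA tool mm [ 1.7  3.9 -4.1] spin 0.0135 tilt [ 0.0181 -0.0058 -0.9998]
mouth [ 0.6363 -0.0641  0.1197] can [ 0.6339 -0.0597  0.2146] 0.1519
```

View pics/a7.png

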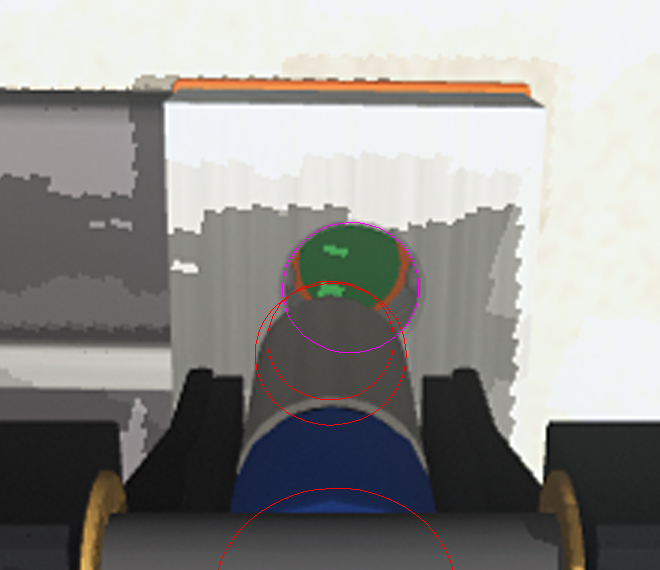

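```bash
cat >> ov.py <<'E'
def can(name,out,hyp,H=.044,crop=(210,150,430,420),k=3,hc=.0246):
    W=pickle.load(open(name+'.pkl','rb')); o=W['obs']
    Rm=R.from_quat(o['tool_rot']).as_matrix(); ims=[]
    a=np.linspace(0,2*np.pi,60)
    for x0,th in hyp:   # axis in world: upright leaning th: bottom shifted by -th*h along tool x
        im=cv2.resize(W['img'][:,:,::-1],None,fx=k,fy=k,interpolation=cv2.INTER_CUBIC)
        yw=np.arctan2(Rm[1,0],Rm[0,0]); ex=np.array([np.cos(yw),np.sin(yw),0]); ey=np.array([-ex[1],ex[0],0]); 
        ax=np.array([0,0,1])*np.cos(th)+ex*np.sin(th); e1=ex*np.cos(th)-np.array([0,0,1])*np.sin(th)
        g=o['position']-Rm[:,2]*.0187+ex*x0; bot=g-ax*(H+.0187)
        for h,r,col in ((0,.013,(0,0,255)),(.008,.015,(0,255,255)),(.09-hc,.015,(0,255,0)),(.09,.015,(255,0,255))):
            P=bot+ax*h+r*(np.cos(a)[:,None]*e1+np.sin(a)[:,None]*ey)
            cv2.polylines(im,[((proj(W,P)+.5)*k).astype(np.int32)],False,col,1)
        ims.append(im[crop[1]*k:crop[3]*k,crop[0]*k:crop[2]*k]); print(x0,th,'bottom',bot.round(4))
    im=np.hstack(ims); s=min(1,1500/im.shape[1]); cv2.imwrite(f'pics/{out}.png',im if s==1 else cv2.resize(im,None,fx=s,fy=s,interpolation=cv2.INTER_AREA))
E
python3 - <<'E'
from ov import *
can('a7','c7',[(0,0),(0,.03)],crop=(260,230,380,400),k=3)
E
```

```text
0 0 bottom [ 0.6339 -0.0597  0.1519]
0 0.03 bottom [ 0.6321 -0.0602  0.1519]
```

View pics/c7.png

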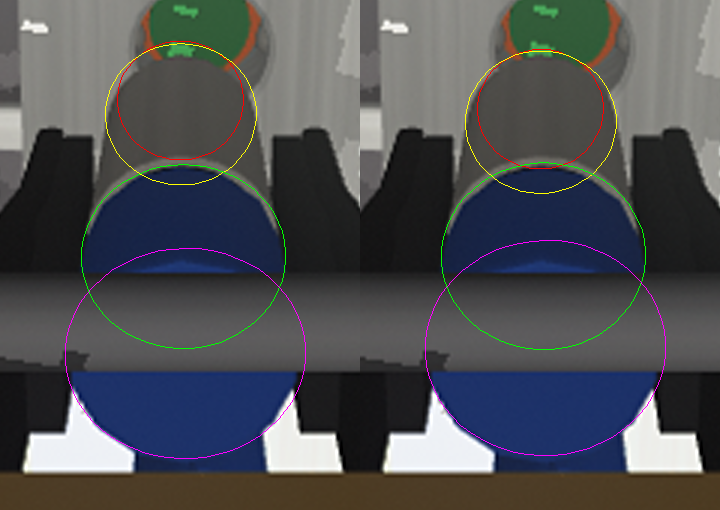

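```bash
cat >> ov.py <<'E'
def rows(W,x0,th,H,hc):
    o=W['obs'];Rm=R.from_quat(o['tool_rot']).as_matrix();a=np.linspace(0,2*np.pi,200)
    yw=np.arctan2(Rm[1,0],Rm[0,0]); ex=np.array([np.cos(yw),np.sin(yw),0]); ey=np.array([-ex[1],ex[0],0])
    ax=np.array([0,0,1])*np.cos(th)+ex*np.sin(th); e1=ex*np.cos(th)-np.array([0,0,1])*np.sin(th)
    g=o['position']-Rm[:,2]*.0187+ex*x0; bot=g-ax*(H+.0187)
    ring=lambda h,r: proj(W,bot+ax*h+r*(np.cos(a)[:,None]*e1+np.sin(a)[:,None]*ey))
    foot=min(ring(0,.013)[:,1].min(),ring(.008,.015)[:,1].min()); cb=ring(.09-hc,.015)[:,1].min(); t=ring(.09,.015)
    return np.array([foot,cb,t[:,1].max()]),bot
E
python3 - <<'E'
from ov import *
W=pickle.load(open('a7.pkl','rb'))
obs=np.array([249-.3,286-.3,382.6])
for H in (.040,.042,.044,.046):
  for hc in (.0246,.026):
    f=least_squares(lambda p:rows(W,p[0]*1e-3,p[1]*1e-2,H,hc)[0]-obs,[0,0])
    print(H,hc,f.x.round(2),f.fun.round(2),rows(W,f.x[0]*1e-3,f.x[1]*1e-2,H,hc)[1].round(4))
E
```

```text
0.04 0.0246 [1.16 6.3 ] [ 0.28 -1.73  1.47] [ 0.6315 -0.0604  0.156 ]
0.04 0.026 [0.96 6.14] [ 0.45 -2.42  2.  ] [ 0.6314 -0.0604  0.156 ]
0.042 0.0246 [0.15 5.34] [ 0.15 -0.97  0.83] [ 0.6309 -0.0605  0.154 ]
0.042 0.026 [-0.06  5.14] [ 0.29 -1.66  1.39] [ 0.6308 -0.0606  0.154 ]
0.044 0.0246 [-0.9  4.4] [ 0.03 -0.23  0.2 ] [ 0.6304 -0.0607  0.1519]
0.044 0.026 [-1.12  4.16] [ 0.15 -0.92  0.78] [ 0.6303 -0.0607  0.1519]
0.046 0.0246 [-1.98  3.46] [-0.07  0.49 -0.43] [ 0.6298 -0.0609  0.1499]
0.046 0.026 [-2.22  3.18] [ 0.03 -0.2   0.17] [ 0.6298 -0.0609  0.1499]
```

>>> play_rows([
  {"x": 1,"y": 1,"z": 1,"spin": 0},
  {"x": 2,"y": 2,"z": 3,"spin": 0},
  {"x": 1,"y": 1,"z": 4,"spin": 0},
  {"x": 0,"y": 0,"z": 4,"spin": 0},
  {"x": 0,"y": 0,"z": 4,"spin": 0},
  {"x": 0,"y": 0,"z": 3,"spin": 0},
  {"x": 0,"y": 0,"z": 1,"spin": 0},
])

```text
time: 12.1
position: [0.6408, -0.0623, 0.1755]
tool_rot: [0.99, 0.141, 0.01, 0.005]
ft_force: [-0.2, -0.8, -0.4]
grip_width: 0.0297
```

```bash
python3 - <<'E'
from ov import *
delta((.6342+.0052,-.0598-.0028,.17),.2695)
ov('a8',[.5612,.05,.2695],-.021,[(.042,-.13,-1)],crop=(210,180,430,400))
W=pickle.load(open('a8.pkl','rb')); print(rows(W,-.0009,.044,.044,.0246))
E
```

```text
pos [ 0.6408 -0.0623  0.1755] yaw 0.2840 F [-0.16 -0.82 -0.42] w 0.0297 t 12.10 DELTA tool mm [-1.6 -0.2  5.5] spin 0.0145 tilt [ 0.0205 -0.0063 -0.9998]
mouth [ 0.6363 -0.0641  0.1197] can [ 0.6405 -0.0622  0.1942] 0.1315
(array([248.93573834, 285.4287742 , 382.72044735]), array([ 0.63694294, -0.06321767,  0.13155354]))
```

View pics/a8.png

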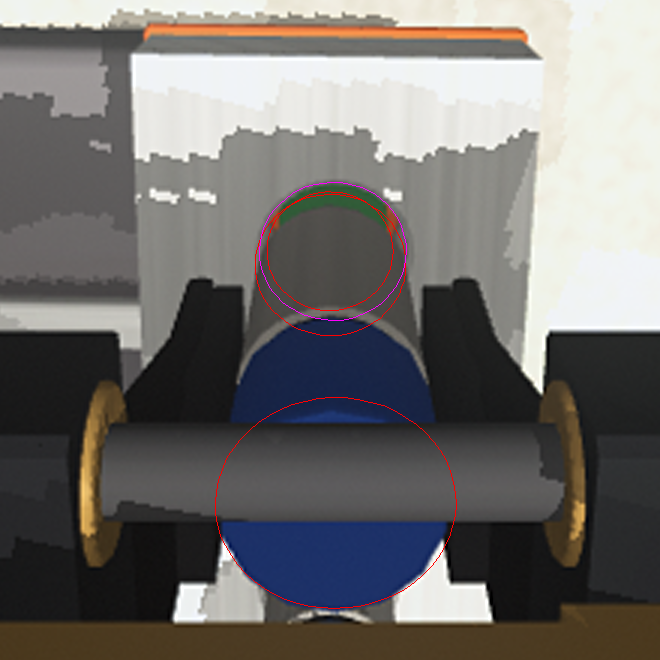

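>>> play_rows([
  {"x": -0.5,"y": 0,"z": 2,"spin": 0},
  {"x": -0.5,"y": 0,"z": 2,"spin": 0},
  {"x": -0.3,"y": 0,"z": 2,"spin": 0},
  {"x": -0.1,"y": 0,"z": 2,"spin": 0},
  {"x": 0,"y": 0,"z": 2,"spin": 0},
  {"x": 0,"y": 0,"z": 1.5,"spin": 0},
])

```text
time: 12.75
position: [0.6398, -0.0629, 0.1634]
tool_rot: [0.99, 0.141, 0.01, 0.005]
ft_force: [-0.1, 1.0, -1.1]
grip_width: 0.0292
```

```bash
python3 - <<'E'
from ov import *
delta((.6398,-.0625,.16),.2695)
ov('a9',[.5612,.05,.2695],-.021,[(.042,-.13,-1)],crop=(210,180,430,400))
W=pickle.load(open('a9.pkl','rb')); print(rows(W,-.0009,.044,.044,.0246))
E
```

```text
pos [ 0.6398 -0.0629  0.1634] yaw 0.2840 F [-0.08  0.96 -1.06] w 0.0292 t 12.75 DELTA tool mm [ 0.  -0.4  3.4] spin 0.0145 tilt [ 0.0213 -0.0065 -0.9998]
mouth [ 0.6363 -0.0641  0.1197] can [ 0.6394 -0.0628  0.1821] 0.1194
(array([248.99660312, 285.41436917, 382.6938064 ]), array([ 0.63589088, -0.06380548,  0.11950063]))
```

View pics/a9.png

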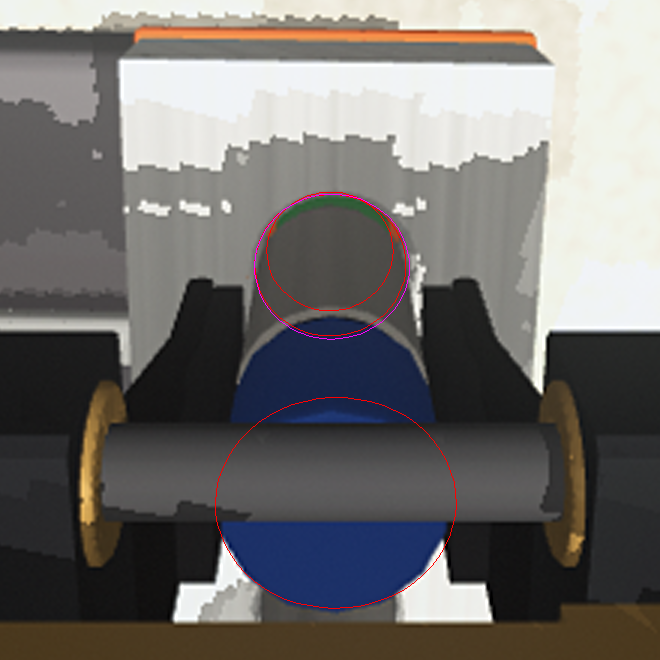

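>>> play_rows([
  {"x": 0,"y": 0,"z": 2,"spin": 0},
  {"x": -0.1,"y": 0,"z": 2,"spin": 0},
  {"x": 0,"y": 0,"z": 2,"spin": 0},
  {"x": -0.1,"y": 0,"z": 2,"spin": 0},
])

```text
time: 13.2
position: [0.6398, -0.0631, 0.1549]
tool_rot: [0.99, 0.142, 0.01, 0.005]
ft_force: [-0.7, -0.5, -0.2]
grip_width: 0.0292
```

>>> play_rows([
  {"x": 0,"y": 0,"z": 2,"spin": 0},
  {"x": -0.1,"y": 0,"z": 2,"spin": 0},
  {"x": 0,"y": 0,"z": 2,"spin": 0},
])

```text
time: 13.5
position: [0.6394, -0.0635, 0.1484]
tool_rot: [0.99, 0.142, 0.01, 0.005]
ft_force: [0.1, -0.2, -0.9]
grip_width: 0.0298
```

>>> play_rows([
  {"x": 0,"y": 0,"z": 2,"spin": 0},
  {"x": -0.1,"y": 0,"z": 2,"spin": 0},
  {"x": 0,"y": 0,"z": 2,"spin": 0},
])

```text
time: 13.8
position: [0.6395, -0.0637, 0.1423]
tool_rot: [0.99, 0.142, 0.01, 0.005]
ft_force: [-0.6, -0.1, 1.1]
grip_width: 0.0295
```

>>> play_rows([
  {"x": 0,"y": 0,"z": 2,"spin": 0},
  {"x": -0.1,"y": 0,"z": 2,"spin": 0},
  {"x": 0,"y": 0,"z": 2,"spin": 0},
])

```text
time: 14.1
position: [0.6395, -0.0637, 0.1363]
tool_rot: [0.99, 0.142, 0.01, 0.005]
ft_force: [-0.9, -0.2, 2.8]
grip_width: 0.0293
```

>>> play_rows([
  {"x": 0,"y": 0,"z": 1.5,"spin": 0},
  {"x": -0.1,"y": 0,"z": 1.5,"spin": 0},
])

```text
time: 14.3
position: [0.6395, -0.0637, 0.1334]
tool_rot: [0.99, 0.142, 0.01, 0.005]
ft_force: [-1.3, 0.3, 3.1]
grip_width: 0.0293
```

>>> play_rows([
  {"x": 0,"y": 0,"z": 1.5,"spin": 0},
  {"x": -0.1,"y": 0,"z": 1.5,"spin": 0},
])

```text
time: 14.5
position: [0.6395, -0.0637, 0.1306]
tool_rot: [0.99, 0.142, 0.01, 0.005]
ft_force: [-1.9, 0.1, 3.6]
grip_width: 0.0297
```

>>> play_rows([
  {"x": -0.5,"y": 0,"z": 1.5,"spin": 0},
  {"x": -0.3,"y": 0,"z": 1.5,"spin": 0},
])

```text
time: 14.7
position: [0.6395, -0.0639, 0.128]
tool_rot: [0.99, 0.142, 0.011, 0.005]
ft_force: [-1.8, 1.5, 4.7]
grip_width: 0.0294
```

>>> play_rows([
  {"x": -0.3,"y": 0,"z": 1.5,"spin": 0},
  {"x": -0.1,"y": 0,"z": 1.5,"spin": 0},
])

```text
time: 14.9
position: [0.6395, -0.064, 0.1255]
tool_rot: [0.99, 0.142, 0.011, 0.005]
ft_force: [-2.5, -0.0, 4.7]
grip_width: 0.0297
```

```bash
python3 - <<'E'
from ov import *
delta((.6398,-.0625,.16),.2695)
ov('a10',[.5612,.05,.2695],.09,[(.042,-.13,-1)],crop=(210,180,430,400))
S=shot('scene');cv2.imwrite('pics/s10.png',cv2.resize(S['img'][140:340,200:460,::-1],None,fx=3,fy=3,interpolation=cv2.INTER_CUBIC))
E
```

```text
pos [ 0.6395 -0.064   0.1255] yaw 0.2844 F [-2.51 -0.02  4.7 ] w 0.0297 t 14.90 DELTA tool mm [  1.4  -0.9 -34.5] spin 0.0149 tilt [ 0.0239 -0.0076 -0.9997]
mouth [ 0.6363 -0.0641  0.1053] can [ 0.639  -0.0639  0.1442] 0.0815
```

View pics/a10.png

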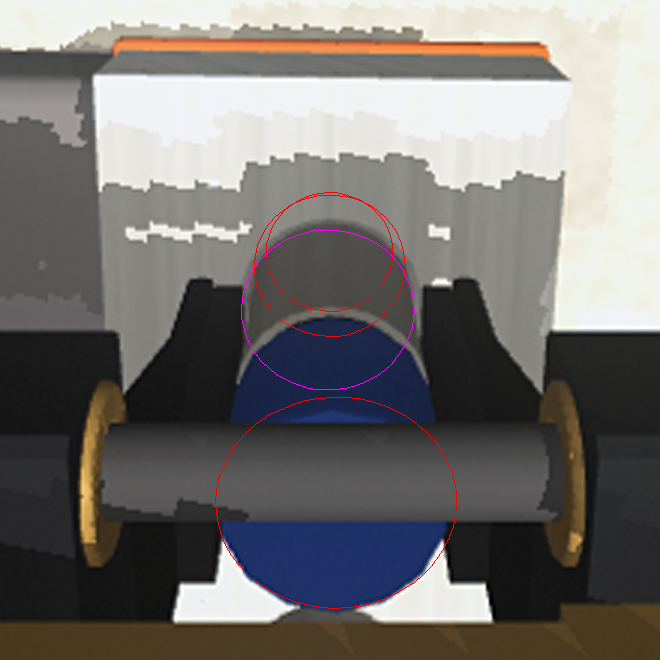

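View pics/s10.png

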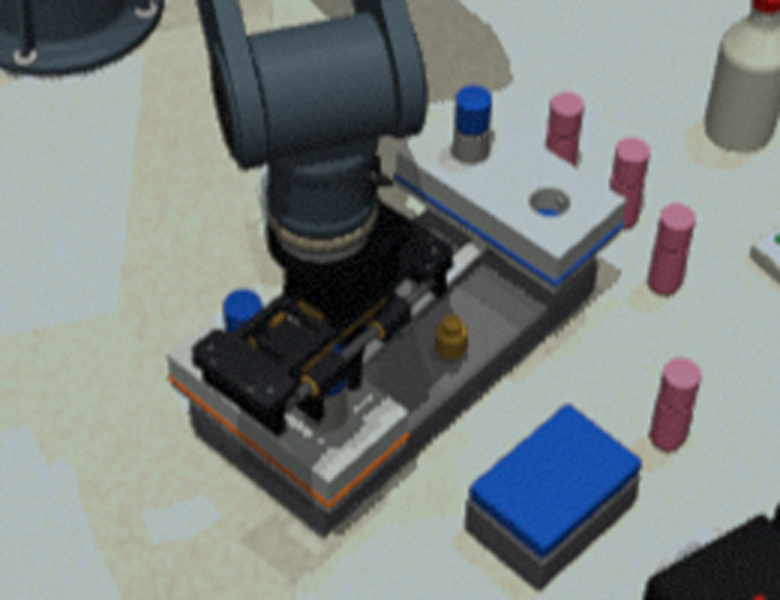

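>>> play_rows([
  {"x": -1.2,"y": 0,"z": 0.5,"spin": 0},
  {"x": -1.2,"y": 0,"z": 0.5,"spin": 0},
])

```text
time: 15.2
position: [0.6387, -0.0645, 0.1244]
tool_rot: [0.99, 0.141, 0.013, 0.006]
ft_force: [1.1, 1.4, 3.0]
grip_width: 0.0296
```

>>> play_rows([
  {"x": -1.2,"y": 0,"z": 1,"spin": 0},
  {"x": -1,"y": 0,"z": 1,"spin": 0},
])

```text
time: 15.4
position: [0.6384, -0.0647, 0.1227]
tool_rot: [0.99, 0.141, 0.015, 0.006]
ft_force: [1.6, 2.6, 2.9]
grip_width: 0.0296
```

>>> play_rows([
  {"x": 0,"y": -0.7,"z": 1.2,"spin": 0},
  {"x": 0,"y": -0.3,"z": 1.2,"spin": 0},
])

```text
time: 15.6
position: [0.6384, -0.0644, 0.1203]
tool_rot: [0.99, 0.141, 0.016, 0.006]
ft_force: [-0.1, 0.1, 4.0]
grip_width: 0.0291
```

>>> play_rows([
  {"x": 0,"y": 0,"z": 1.2,"spin": 0},
  {"x": 0,"y": 0,"z": 1.2,"spin": 0},
])

```text
time: 15.8
position: [0.6384, -0.0644, 0.1179]
tool_rot: [0.99, 0.141, 0.016, 0.006]
ft_force: [-0.5, 0.6, 5.5]
grip_width: 0.0296
```

>>> play_rows([
  {"x": 0,"y": 0,"z": 1.2,"spin": 0},
  {"x": 0,"y": 0,"z": 1.2,"spin": 0},
])

```text
time: 16.0
position: [0.6385, -0.0644, 0.1163]
tool_rot: [0.99, 0.141, 0.016, 0.006]
ft_force: [-1.5, 0.3, 8.3]
grip_width: 0.0295
```

>>> play_rows([
  {"x": 0,"y": 0,"z": 0.3,"spin": 0},
  {"x": 0,"y": 0,"z": 0.3,"spin": 0},
])

```text
time: 16.2
position: [0.6384, -0.0644, 0.1168]
tool_rot: [0.99, 0.141, 0.016, 0.006]
ft_force: [0.1, 1.1, 7.1]
grip_width: 0.0296
```

```bash
python3 - <<'E'
from ov import *
delta((.6398,-.0625,.16),.2695)
ov('a11',[.5612,.05,.2695],.108,[(.042,-.13,-1)],crop=(210,180,430,400))
delta((.6398,-.0625,.16),.2695)
E
```

```text
pos [ 0.6384 -0.0644  0.1168] yaw 0.2835 F [0.11 1.13 7.13] w 0.0296 t 16.20 DELTA tool mm [  3.1  -0.7 -43.1] spin 0.014 tilt [ 0.0327 -0.0079 -0.9994]
mouth [ 0.6363 -0.0641  0.103 ] can [ 0.6378 -0.0643  0.1355] 0.0728
pos [ 0.6385 -0.0644  0.1169] yaw 0.2836 F [-0.38  1.17  6.72] w 0.0296 t 16.25 DELTA tool mm [  3.1  -0.7 -43.1] spin 0.0141 tilt [ 0.0327 -0.0079 -0.9994]
```

View pics/a11.png

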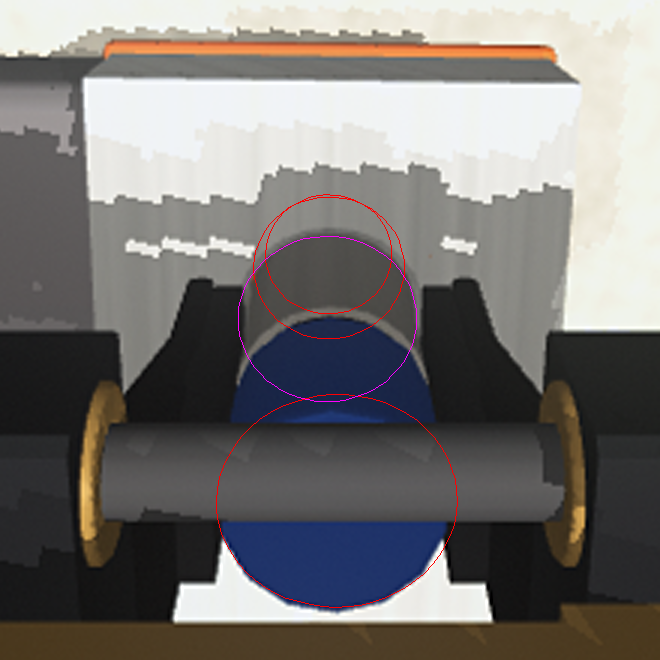

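```bash
cat >> ov.py <<'E'
def mz(name,row,c=(.6362,-.0639),r=.016):
    W=pickle.load(open(name+'.pkl','rb')); a=np.linspace(0,2*np.pi,200)
    zs=np.arange(.08,.14,.0005); rr=[proj(W,np.c_[c[0]+r*np.cos(a),c[1]+r*np.sin(a),np.full(200,z)])[:,1].min() for z in zs]
    z=np.interp(row,rr,zs) if rr[-1]>rr[0] else np.interp(-row,-np.array(rr),zs)
    print(name,'mouth z',round(z,4),'tcp z',W['obs']['position'][2].round(4),'depth~',round(z-(W['obs']['position'][2]-.044),4),'mm/px',1000*.06/abs(rr[-1]-rr[0]))
E
python3 - <<'E'
from ov import *
mz('a9',180+192/3); mz('a10',180+221/3); mz('a11',180+230/3)
for n in('a9','a10','a11'):
    im=cv2.imread(f'pics/{n}.png')[150:300,220:440]; cv2.imwrite(f'pics/z{n}.png',cv2.resize(im,None,fx=3,fy=3))
E
```

```text
a9 mouth z 0.1192 tcp z 0.1634 depth~ -0.0003 mm/px 2.1752430289227997
a10 mouth z 0.101 tcp z 0.1255 depth~ 0.0195 mm/px 1.5360508316041646
a11 mouth z 0.1003 tcp z 0.1168 depth~ 0.0275 mm/px 1.454187560089112
```

View pics/za11.png

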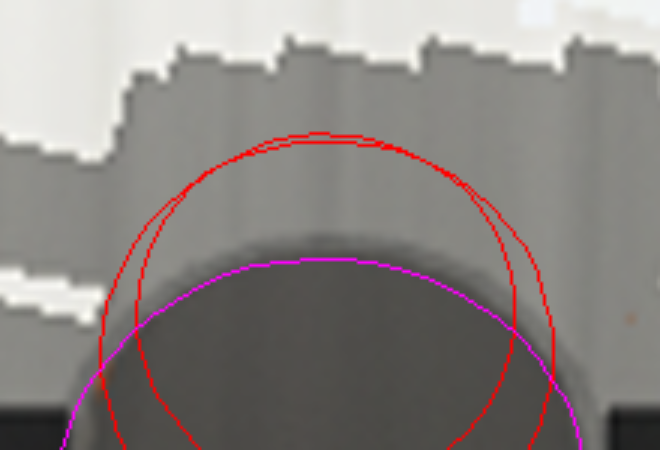

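>>> play_rows([
  {"x": 0,"y": 0,"z": 0.8,"spin": 0},
])

```text
time: 16.35
position: [0.6385, -0.0644, 0.1167]
tool_rot: [0.99, 0.141, 0.016, 0.006]
ft_force: [-1.1, 1.4, 7.8]
grip_width: 0.0294
```

>>> play_rows([
  {"x": 0,"y": 0,"z": 0.8,"spin": 0},
])

```text
time: 16.45
position: [0.6385, -0.0644, 0.1166]
tool_rot: [0.99, 0.141, 0.016, 0.006]
ft_force: [-0.3, 1.0, 8.0]
grip_width: 0.0298
```

>>> play_rows([
  {"x": 0,"y": 0,"z": 0.8,"spin": 0},
])

```text
time: 16.55
position: [0.6385, -0.0644, 0.1165]
tool_rot: [0.99, 0.141, 0.016, 0.006]
ft_force: [-1.1, 0.9, 8.1]
grip_width: 0.0293
```

>>> play_rows([
  {"x": 0,"y": 0,"z": 1.0,"spin": 0},
])

```text
time: 16.65
position: [0.6385, -0.0644, 0.1163]
tool_rot: [0.99, 0.141, 0.016, 0.006]
ft_force: [-0.2, 0.8, 8.8]
grip_width: 0.0297
```

>>> play_rows([
  {"x": 0,"y": 0,"z": 1.2,"spin": 0},
])

```text
time: 16.75
position: [0.6385, -0.0644, 0.116]
tool_rot: [0.99, 0.141, 0.016, 0.006]
ft_force: [-1.2, 1.7, 10.4]
grip_width: 0.0294
```

>>> play_rows([
  {"x": 0,"y": 0,"z": 1.2,"spin": 0},
])

```text
time: 16.85
position: [0.6385, -0.0644, 0.1159]
tool_rot: [0.99, 0.141, 0.016, 0.006]
ft_force: [-0.9, 0.7, 10.0]
grip_width: 0.0295
```

>>> play_rows([
  {"x": 0,"y": 0,"z": 0,"spin": 0},
  {"x": 0,"y": 0,"z": -1,"spin": 0},
  {"x": 0,"y": 0,"z": -1,"spin": 0},
  {"x": 0,"y": 0,"z": -1.5,"spin": 0},
])

```text
time: 17.25
position: [0.6383, -0.0644, 0.1205]
tool_rot: [0.99, 0.141, 0.016, 0.006]
ft_force: [0.6, 0.6, 2.5]
grip_width: 0.0294
```

>>> play_rows([
  {"x": 0,"y": 0,"z": -1.5,"spin": 0},
  {"x": 0,"y": 0,"z": -1.5,"spin": 0},
  {"x": 0,"y": 0,"z": -1.5,"spin": 0},
])

```text
time: 17.55
position: [0.6383, -0.0644, 0.1245]
tool_rot: [0.99, 0.141, 0.016, 0.006]
ft_force: [2.0, 0.3, 1.8]
grip_width: 0.0294
```

>>> play_rows([
  {"x": 0,"y": 0,"z": -1.5,"spin": 0},
  {"x": 0,"y": 0,"z": -1.5,"spin": 0},
  {"x": 0,"y": 0,"z": -1.5,"spin": 0},
])

```text
time: 17.85
position: [0.6382, -0.0644, 0.1288]
tool_rot: [0.99, 0.141, 0.016, 0.006]
ft_force: [2.5, -0.3, 0.4]
grip_width: 0.0292
```

>>> play_rows([
  {"x": 0.5,"y": 0,"z": -1,"spin": 0},
  {"x": 0.3,"y": 0,"z": -1,"spin": 0},
  {"x": 0,"y": 0,"z": 0,"spin": 0},
  {"x": 0,"y": 0,"z": 0,"spin": 0},
])

```text
time: 18.25
position: [0.6383, -0.0644, 0.1305]
tool_rot: [0.99, 0.141, 0.015, 0.006]
ft_force: [1.1, 0.6, 0.3]
grip_width: 0.0296
```

```bash
python3 - <<'E'
from ov import *
ov('a12',[.5612,.05,.2695],.02,[(.042,-.13,-1)],crop=(210,180,430,400))
delta((.6398,-.0625,.16),.2695)
S=shot('scene');cv2.imwrite('pics/s12.png',cv2.resize(S['img'][140:340,200:460,::-1],None,fx=3,fy=3,interpolation=cv2.INTER_CUBIC))
print(min(blues(S),key=lambda q:np.hypot(*(q[0]-(280,239))))[0:2])
E
```

```text
mouth [ 0.6363 -0.0641  0.1144] can [ 0.6377 -0.0642  0.1492] 0.0865
pos [ 0.6383 -0.0644  0.1305] yaw 0.2834 F [1.61 0.5  0.78] w 0.0292 t 18.30 DELTA tool mm [  2.8  -0.9 -29.4] spin 0.0139 tilt [ 0.032  -0.0082 -0.9995]
(array([279.7751938 , 239.24031008]), array([274, 233,  13,  15, 129], dtype=int32))
```

View pics/a12.png

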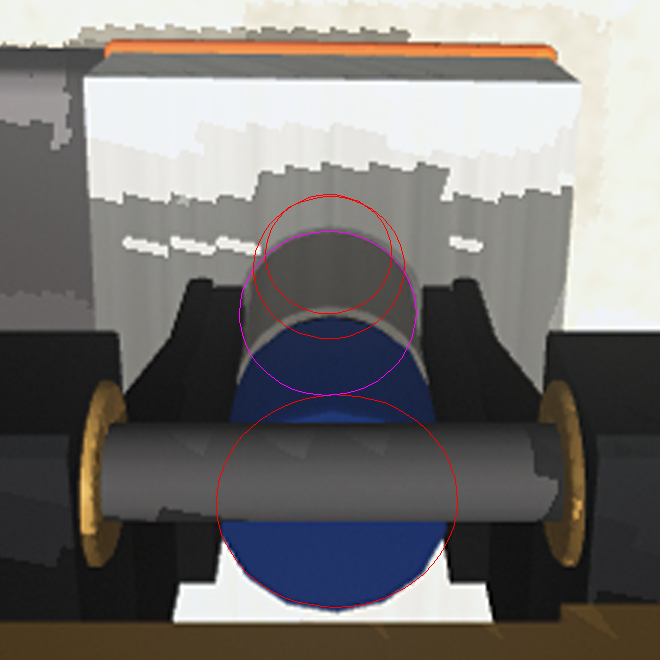

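View pics/s12.png

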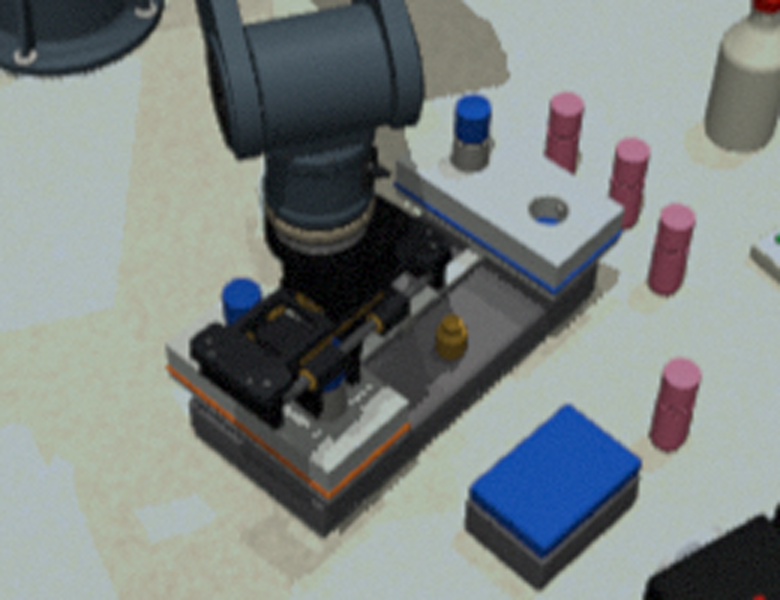

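>>> play_rows([
  {"x": 0,"y": 0,"z": 0,"spin": 0},
  {"x": 0,"y": 0,"z": 0,"spin": 0},
  {"x": 0,"y": 0,"z": 0,"spin": 0},
  {"x": 0,"y": 0,"z": 0,"spin": 0},
  {"x": 0,"y": 0,"z": 0,"spin": 0},
  {"x": 0,"y": 0,"z": 0,"spin": 0},
], grip=0.8)

```text
time: 18.95
position: [0.6351, -0.064, 0.1288]
tool_rot: [0.99, 0.141, 0.011, 0.005]
ft_force: [0.5, -0.0, 0.2]
grip_width: 0.0667
```

>>> play_rows([
  {"x": 0,"y": 0,"z": -4,"spin": 0},
  {"x": 0,"y": 0,"z": -8,"spin": 0},
  {"x": 0,"y": 0,"z": -14,"spin": 0},
  {"x": 0,"y": 0,"z": -18,"spin": 0},
  {"x": 0,"y": 0,"z": -20,"spin": 0},
  {"x": 0,"y": 0,"z": -20,"spin": 0},
  {"x": 0,"y": 0,"z": -14,"spin": 0},
  {"x": 0,"y": 0,"z": -8,"spin": 0},
])

```text
time: 19.75
position: [0.6326, -0.0632, 0.2447]
tool_rot: [0.99, 0.141, 0.013, 0.006]
ft_force: [0.4, -0.1, 0.0]
grip_width: 0.0695
```

```bash
python3 - <<'E'
from ov import *
delta((.58,.05,.335),.2695)
S=shot('scene');cv2.imwrite('pics/s13.png',cv2.resize(S['img'][140:340,200:460,::-1],None,fx=3,fy=3,interpolation=cv2.INTER_CUBIC))
for ce,s,_ in blues(S)[:6]: print(ce.round(2),s)
W=shot('wrist');cv2.imwrite('pics/w13.png',W['img'][:,:,::-1]);pickle.dump(W,open('a13.pkl','wb'))
E
```

```text
pos [ 0.6326 -0.0632  0.2447] yaw 0.2841 F [ 0.42 -0.08  0.01] w 0.0695 t 19.75 DELTA tool mm [ -16.7 -122.   -92.6] spin 0.0146 tilt [ 0.0268 -0.0081 -0.9996]
[356.83 180.06] [352 173  11  16 151]
[380.27 226.82] [351 215  56  23  83]
[279.32 243.23] [274 236  13  14  96]
[307.74 259.85] [302 251  13  18 192]
[384.52 299.67] [ 357  275   56   51 1510]
[161.28 334.62] [157 330   9  10  65]
```

View pics/s13.png

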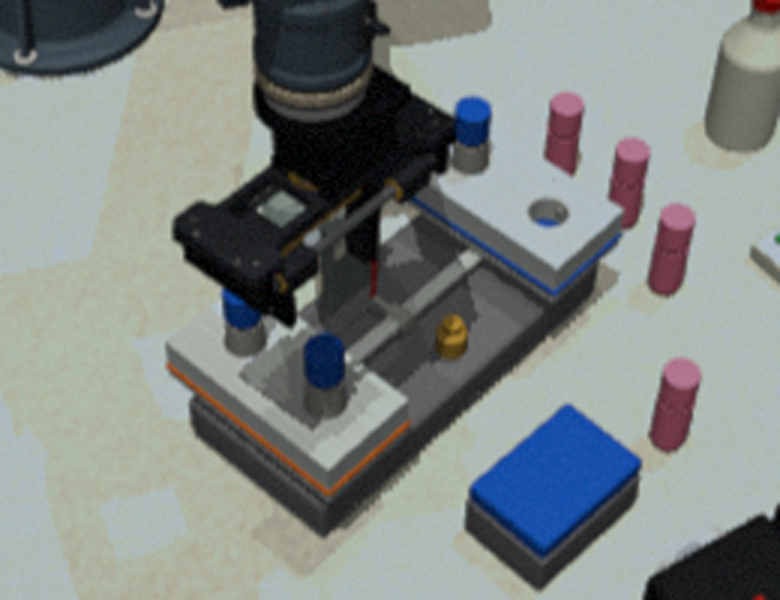

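View pics/w13.png

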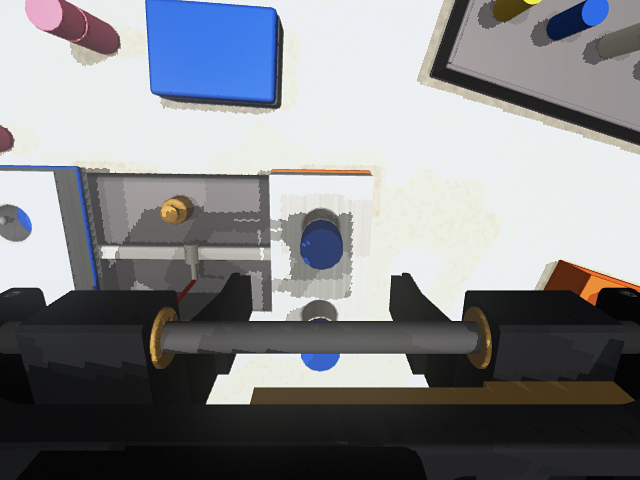

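>>> play_rows([
  {"x": -2,"y": -8,"z": -6,"spin": 0},
  {"x": -3,"y": -16,"z": -12,"spin": 0},
  {"x": -3,"y": -20,"z": -16,"spin": 0},
  {"x": -3,"y": -22,"z": -18,"spin": 0},
  {"x": -3,"y": -22,"z": -18,"spin": 0},
  {"x": -2,"y": -18,"z": -12,"spin": 0},
  {"x": -1,"y": -10,"z": -8,"spin": 0},
  {"x": 0,"y": -4,"z": -3,"spin": 0},
], grip=1.0)

```text
time: 20.65
position: [0.5715, 0.0605, 0.3409]
tool_rot: [0.99, 0.143, 0.01, 0.003]
ft_force: [-0.2, 0.0, 0.6]
grip_width: 0.0872
```

```bash
python3 - <<'E'
from ov import *
delta((.58,.05,.335),.2695)
S=shot('scene')
for ce,s,_ in blues(S)[:5]: print(ce.round(2),s)
W=shot('wrist');cv2.imwrite('pics/w14.png',W['img'][:,:,::-1]);pickle.dump((W,S),open('a14.pkl','wb'))
im=W['img'][:,:,::-1]
cv2.imwrite('pics/w14z.png',cv2.resize(im[140:320,150:510],None,fx=2.2,fy=2.2,interpolation=cv2.INTER_CUBIC))
cv2.imwrite('pics/s14.png',cv2.resize(S['img'][140:340,200:460,::-1],None,fx=3,fy=3,interpolation=cv2.INTER_CUBIC))
E
```

```text
pos [0.5715 0.0605 0.3409] yaw 0.2870 F [-0.16  0.03  0.63] w 0.0872 t 20.65 DELTA tool mm [ 5.1 12.4  6.1] spin 0.0175 tilt [ 0.0203 -0.0037 -0.9998]
[357.03 180.17] [352 173  11  16 149]
[383.69 228.28] [360 219  46  19  68]
[280.51 240.25] [274 232  13  18 181]
[307.74 259.63] [302 251  13  18 193]
[384.54 299.69] [ 357  275   56   51 1510]
```

View pics/w14z.png

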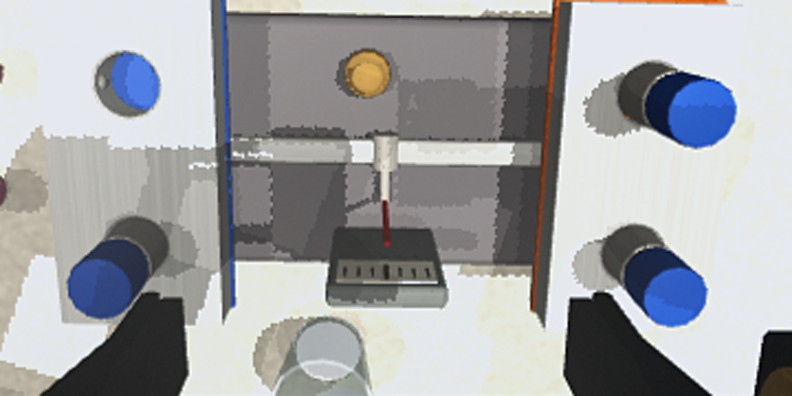

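View pics/s14.png

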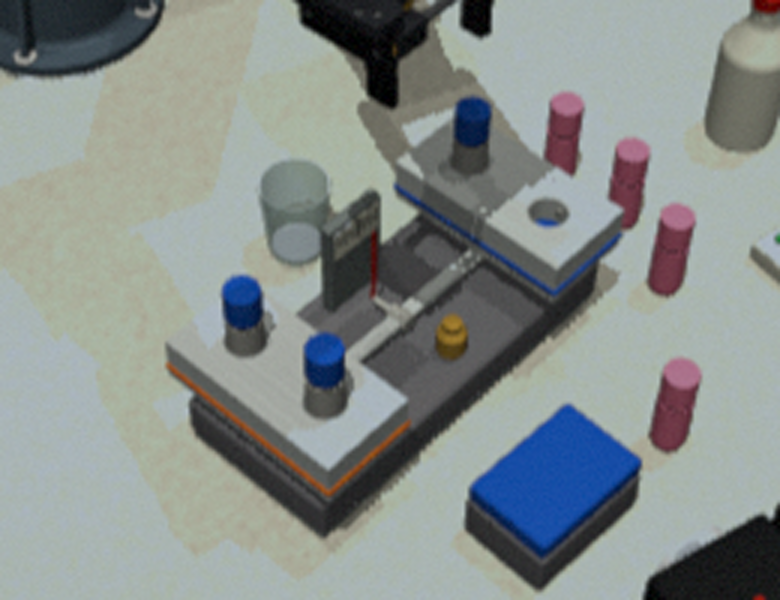

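```bash
python3 - <<'E'
from ov import *
W,S=pickle.load(open('a14.pkl','rb')); b=[.5612,.05,.2695]
for nm,(x,y),ce in (('l1',(-.042,.13),(357.03,180.17)),('r1',(-.042,-.13),(280.51,240.25)),('r2',(.042,-.13),(307.74,259.63))):
    w=bal2w(b,(x,y,0))[0]
    f=least_squares(lambda p:capcent(S,(w[0]+p[0]*1e-3,w[1]),p[1]*1e-3,.0246)[0]-ce,[0,177],diff_step=1e-4); 
    print(nm,'dx mm, ztop',f.x.round(2),[capcent(S,w[:2],z,.0246)[0].round(2) for z in (.177,.179)])
for p in blues(W): print(p[0].round(1),p[1])
for x,y in ((-.042,.13),(-.042,-.13),(.042,-.13)):
    w=bal2w(b,(x,y,0))[0]
    print(proj(W,[(w[0],w[1],z) for z in (.177,.181)]).round(1))
im=cv2.resize(W['img'][:,:,::-1],None,fx=4,fy=4,interpolation=cv2.INTER_CUBIC);a=np.linspace(0,2*np.pi,60)
for x,y in ((-.042,-.13),(.042,-.13)):
    w=bal2w(b,(x,y,0))[0]
    for z,r in ((.177,.015),(.117,.016)): cv2.polylines(im,[((proj(W,np.c_[w[0]+r*np.cos(a),w[1]+r*np.sin(a),np.full(60,z)])+.5)*4).astype(np.int32)],False,(0,0,255),1)
cv2.imwrite('pics/w14o.png',im[150*4:300*4,410*4:500*4])
E
```

```text
l1 dx mm, ztop [  0.   175.64] [array([357.07, 179.77]), array([357.11, 179.18])]
r1 dx mm, ztop [  0.   177.04] [array([280.35, 240.28]), array([280.3, 239.7])]
r2 dx mm, ztop [  0.   181.29] [array([307.69, 260.85]), array([307.67, 260.28])]
[356.2  44.5] [ 306    4  104   83 7569]
[627.7  23.6] [615  11  25  26 433]
[249.4 164.1] [228 136  26  69 124]
[210.9 176.6] [201 164  21  26 407]
[464.1 189.1] [ 444  173   41   34 1017]
[454.6 271.4] [434 253  37  35 755]
[194.5 270.6] [181 258  28  26 582]
[[193.8 271.2]
 [192.4 272.7]]
[[457.4 274.6]
 [459.  276.2]]
[[468.5 190.1]
 [470.3 190.8]]
```

View pics/w14o.png

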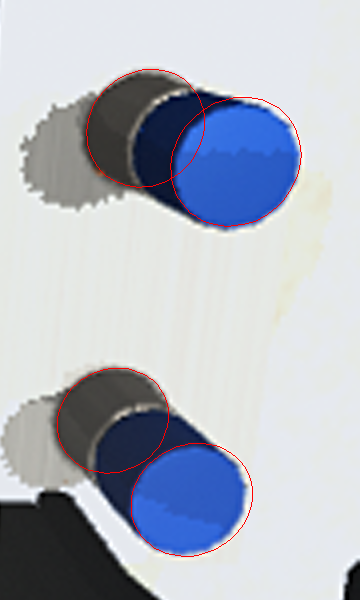

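>>> play_rows([
  {"x": 2,"y": 8,"z": 4,"spin": 0},
  {"x": 4,"y": 18,"z": 12,"spin": 0},
  {"x": 5,"y": 24,"z": 20,"spin": 0},
  {"x": 5,"y": 26,"z": 24,"spin": 0},
  {"x": 5,"y": 24,"z": 24,"spin": 0},
  {"x": 3,"y": 18,"z": 20,"spin": 0},
  {"x": 2,"y": 10,"z": 12,"spin": 0},
  {"x": 1,"y": 4,"z": 6,"spin": 0},
], grip=0.0)

```text
time: 21.55
position: [0.6412, -0.0783, 0.2042]
tool_rot: [0.99, 0.138, 0.005, 0.004]
ft_force: [0.2, 0.5, 0.6]
grip_width: 0.0309
```

```bash
python3 - <<'E'
from ov import *
delta((.636,-.064,.195),.2695)
E
```

```text
pos [ 0.6412 -0.0783  0.2042] yaw 0.2772 F [0.19 0.51 0.58] w 0.0309 t 21.55 DELTA tool mm [ -1.1 -15.2   9.1] spin 0.0077 tilt [ 0.0115 -0.0057 -0.9999]
```

>>> play_rows([
  {"x": 0,"y": -4,"z": 0,"spin": 0},
  {"x": -0.5,"y": -5,"z": 0,"spin": 0},
  {"x": -0.5,"y": -4,"z": 1,"spin": 0},
  {"x": 0,"y": -2,"z": 1,"spin": 0},
  {"x": 0,"y": 0,"z": 1,"spin": 0},
  {"x": 0,"y": 0,"z": 0,"spin": 0},
])

```text
time: 22.15
position: [0.6356, -0.0612, 0.2025]
tool_rot: [0.99, 0.139, 0.006, 0.003]
ft_force: [-0.1, -0.4, -0.1]
grip_width: 0.0006
```

```bash
python3 - <<'E'
from ov import *
delta((.636,-.064,.185),.2695)
W=shot('wrist');cv2.imwrite('pics/w15.png',W['img'][:,:,::-1])
E
```

```text
pos [ 0.6356 -0.0612  0.2025] yaw 0.2791 F [-0.12 -0.35 -0.07] w 0.0006 t 22.15 DELTA tool mm [-0.6  2.7 17.5] spin 0.0096 tilt [ 0.013  -0.0051 -0.9999]
```

View pics/w15.png

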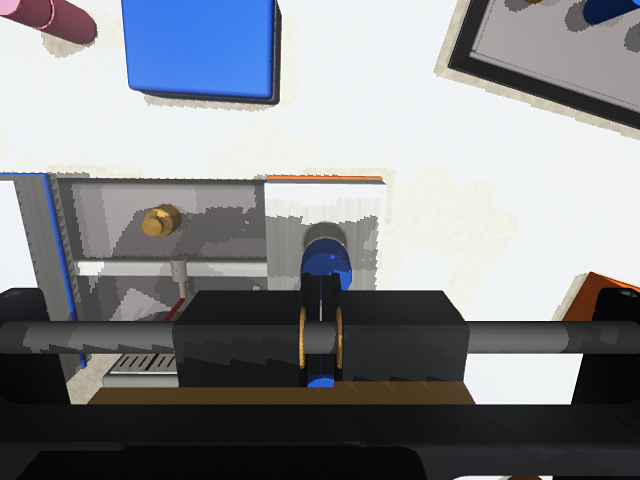

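>>> play_rows([
  {"x": -0.2,"y": 1,"z": 2,"spin": 0},
  {"x": -0.2,"y": 1.2,"z": 3,"spin": 0},
  {"x": 0,"y": 0.5,"z": 3,"spin": 0},
  {"x": 0,"y": 0,"z": 3,"spin": 0},
  {"x": 0,"y": 0,"z": 3,"spin": 0},
  {"x": 0,"y": 0,"z": 2,"spin": 0},
  {"x": 0,"y": 0,"z": 2,"spin": 0},
  {"x": 0,"y": 0,"z": 2,"spin": 0},
])

```text
time: 23.0
position: [0.6367, -0.0647, 0.1811]
tool_rot: [0.99, 0.139, 0.007, 0.004]
ft_force: [1.1, 0.0, -0.4]
grip_width: 0.0006
```

>>> play_rows([
  {"x": 0,"y": 0,"z": 2,"spin": 0},
  {"x": 0,"y": 0,"z": 2,"spin": 0},
  {"x": 0,"y": 0,"z": 2,"spin": 0},
])

```text
time: 23.3
position: [0.6371, -0.0648, 0.1752]
tool_rot: [0.99, 0.139, 0.007, 0.004]
ft_force: [0.2, -0.5, 1.8]
grip_width: 0.0006
```

>>> play_rows([
  {"x": 0,"y": 0,"z": 2,"spin": 0},
  {"x": 0,"y": 0,"z": 2,"spin": 0},
])

```text
time: 23.5
position: [0.6373, -0.0649, 0.1715]
tool_rot: [0.99, 0.139, 0.007, 0.004]
ft_force: [-0.6, -0.6, 2.4]
grip_width: 0.0004
```

>>> play_rows([
  {"x": 0,"y": 0,"z": 1.5,"spin": 0},
  {"x": 0,"y": 0,"z": 1.5,"spin": 0},
])

```text
time: 23.7
position: [0.6375, -0.0649, 0.1687]
tool_rot: [0.99, 0.139, 0.007, 0.004]
ft_force: [-1.0, 1.0, 3.5]
grip_width: 0.0001
```

>>> play_rows([
  {"x": 0,"y": 0,"z": 1.5,"spin": 0},
  {"x": 0,"y": 0,"z": 1.2,"spin": 0},
])

```text
time: 23.9
position: [0.6377, -0.0652, 0.1663]
tool_rot: [0.99, 0.139, 0.008, 0.005]
ft_force: [-0.6, -1.6, 3.9]
grip_width: 0.0006
```

>>> play_rows([
  {"x": 0,"y": 0,"z": 1,"spin": 0},
  {"x": 0,"y": 0,"z": 1,"spin": 0},
])

```text
time: 24.1
position: [0.638, -0.0653, 0.1647]
tool_rot: [0.99, 0.139, 0.008, 0.005]
ft_force: [-1.6, 0.9, 5.3]
grip_width: 0.0005
```

>>> play_rows([
  {"x": 0,"y": 0,"z": 0.8,"spin": 0},
])

```text
time: 24.2
position: [0.6381, -0.0654, 0.1643]
tool_rot: [0.99, 0.139, 0.008, 0.005]
ft_force: [-1.4, 0.7, 6.3]
grip_width: 0.0009
```

>>> play_rows([
  {"x": 0,"y": 0,"z": 1,"spin": 0},
])

```text
time: 24.3
position: [0.6386, -0.0656, 0.1641]
tool_rot: [0.99, 0.139, 0.009, 0.005]
ft_force: [-1.4, 0.9, 7.0]
grip_width: 0.0002
```

>>> play_rows([
  {"x": -0.5,"y": 0,"z": 1.2,"spin": 0},
])

```text
time: 24.4
position: [0.6386, -0.0658, 0.1639]
tool_rot: [0.99, 0.139, 0.01, 0.005]
ft_force: [-1.9, -0.0, 7.6]
grip_width: 0.0005
```

>>> play_rows([
  {"x": -0.5,"y": 0,"z": 1.2,"spin": 0},
])

```text
time: 24.5
position: [0.6387, -0.066, 0.1637]
tool_rot: [0.99, 0.139, 0.01, 0.006]
ft_force: [-0.6, 0.6, 8.1]
grip_width: 0.0004
```

>>> play_rows([
  {"x": -0.5,"y": 0,"z": 1.3,"spin": 0},
])

```text
time: 24.6
position: [0.6388, -0.0661, 0.1637]
tool_rot: [0.99, 0.139, 0.011, 0.006]
ft_force: [-1.4, -0.1, 8.9]
grip_width: 0.0006
```

>>> play_rows([
  {"x": 0,"y": 0,"z": 0,"spin": 0},
  {"x": 0,"y": 0,"z": -1.5,"spin": 0},
  {"x": 0,"y": 0,"z": -2,"spin": 0},
  {"x": 0,"y": 0,"z": -2,"spin": 0},
  {"x": 0,"y": 0,"z": -2,"spin": 0},
  {"x": 0,"y": 0,"z": -3,"spin": 0},
  {"x": 0,"y": 0,"z": -3,"spin": 0},
  {"x": 0,"y": 0,"z": -4,"spin": 0},
])

```text
time: 25.4
position: [0.6378, -0.0655, 0.1812]
tool_rot: [0.99, 0.139, 0.01, 0.005]
ft_force: [-0.2, 0.7, 0.7]
grip_width: 0.0004
```

>>> play_rows([
  {"x": 0,"y": 0,"z": -6,"spin": 0},
  {"x": 0,"y": 0,"z": -12,"spin": 0},
  {"x": 0,"y": 0,"z": -20,"spin": 0},
  {"x": -3,"y": -14,"z": -26,"spin": 0},
  {"x": -5,"y": -26,"z": -26,"spin": 0},
  {"x": -5,"y": -30,"z": -22,"spin": 0},
  {"x": -3,"y": -20,"z": -14,"spin": 0},
  {"x": -1,"y": -10,"z": -6,"spin": 0},
])

```text
time: 26.2
position: [0.5908, 0.0279, 0.3208]
tool_rot: [0.991, 0.137, 0.012, 0.005]
ft_force: [0.4, 0.2, 0.4]
grip_width: 0.0004
```

>>> play_rows([
  {"x": 0,"y": -3,"z": -2,"spin": 0},
  {"x": 0,"y": 0,"z": 0,"spin": 0},
  {"x": 0,"y": 0,"z": 0,"spin": 0},
  {"x": 0,"y": 0,"z": 0,"spin": 0},
  {"x": 0,"y": 0,"z": 0,"spin": 0},
], grip=1.0)

```text
time: 26.7
position: [0.5902, 0.0297, 0.3222]
tool_rot: [0.991, 0.137, 0.012, 0.006]
ft_force: [0.2, 0.0, 0.0]
grip_width: 0.0326
```

```bash
python3 - <<'E'
from ov import *
delta((.58,.05,.335),.2695)
for i in range(3):
  S=shot('scene')
  print([(ce.round(2).tolist(),int(s[4])) for ce,s,_ in blues(S)[:5]])
W=shot('wrist');pickle.dump((W,S),open('a16.pkl','wb'))
im=W['img'][:,:,::-1]
cv2.imwrite('pics/w16z.png',cv2.resize(im[130:320,150:510],None,fx=2.2,fy=2.2,interpolation=cv2.INTER_CUBIC))
cv2.imwrite('pics/s16.png',cv2.resize(S['img'][140:340,200:460,::-1],None,fx=3,fy=3,interpolation=cv2.INTER_CUBIC))
E
```

```text
pos [0.5902 0.0297 0.3222] yaw 0.2745 F [0.21 0.01 0.03] w 0.0326 t 26.70 DELTA tool mm [ -4.1 -22.1 -13.2] spin 0.005 tilt [ 0.0248 -0.0082 -0.9997]
[([356.94, 180.11], 151), ([383.3, 228.03], 66), ([280.44, 240.21], 183), ([307.64, 260.12], 192), ([384.54, 299.66], 1510)]
[([356.93, 180.2], 153), ([385.33, 229.0], 63), ([280.45, 240.2], 181), ([307.64, 260.12], 192), ([384.53, 299.68], 1509)]
[([356.98, 180.18], 153), ([383.94, 228.49], 68), ([280.45, 240.28], 183), ([307.59, 260.09], 190), ([384.52, 299.64], 1509)]
```

View pics/w16z.png

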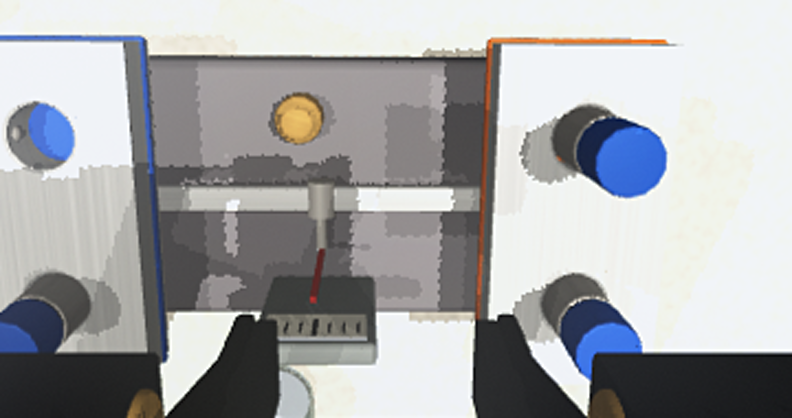

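View pics/s16.png

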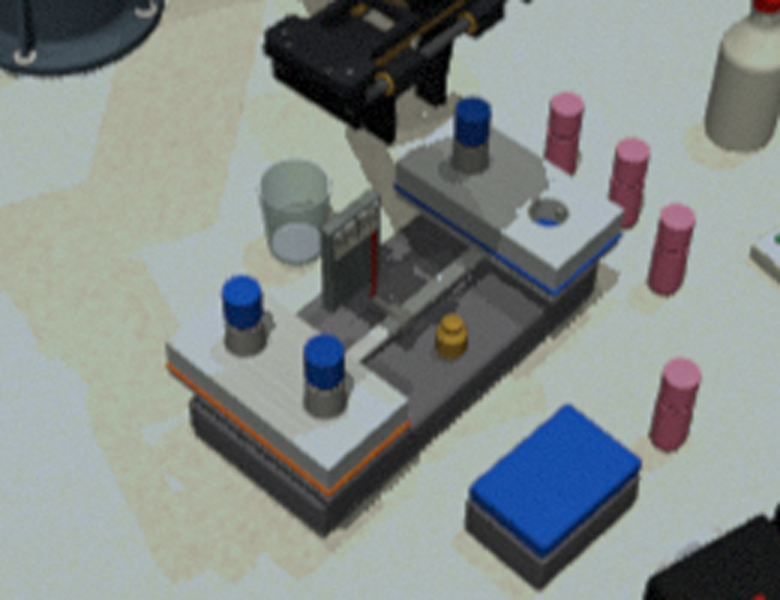

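```bash
python3 - <<'E'
from ov import *
delta((.6345,-.064,.195),.2695)
E
```

```text
pos [0.5903 0.0301 0.3227] yaw 0.2749 F [-0.5   0.37 -0.67] w 0.0483 t 26.90 DELTA tool mm [ 14.2 100.6 129.5] spin 0.0054 tilt [ 0.0256 -0.0081 -0.9996]
```

>>> play_rows([
  {"x": 1,"y": 6,"z": 4,"spin": 0},
  {"x": 2,"y": 14,"z": 12,"spin": 0},
  {"x": 3,"y": 18,"z": 20,"spin": 0},
  {"x": 3,"y": 20,"z": 24,"spin": 0},
  {"x": 3,"y": 18,"z": 22,"spin": 0},
  {"x": 2,"y": 12,"z": 16,"spin": 0},
  {"x": 1,"y": 6,"z": 10,"spin": 0},
  {"x": 0,"y": 2,"z": 4,"spin": 0},
], grip=0.0)

```text
time: 27.7
position: [0.6374, -0.0678, 0.2048]
tool_rot: [0.991, 0.137, 0.013, 0.006]
ft_force: [0.0, 0.4, -0.5]
grip_width: 0.0033
```

```bash
python3 - <<'E'
from ov import *
delta((.6345,-.064,.190),.2695)
E
```

```text
pos [ 0.6374 -0.0678  0.2048] yaw 0.2743 F [ 0.02  0.45 -0.51] w 0.0033 t 27.70 DELTA tool mm [-2.2 -4.7 14.7] spin 0.0048 tilt [ 0.0273 -0.0093 -0.9996]
```

>>> play_rows([
  {"x": -0.6,"y": -1.2,"z": 2,"spin": 0},
  {"x": -0.8,"y": -1.5,"z": 3,"spin": 0},
  {"x": -0.6,"y": -1,"z": 4,"spin": 0},
  {"x": -0.4,"y": -0.4,"z": 4,"spin": 0},
  {"x": -0.1,"y": 0,"z": 3,"spin": 0},
  {"x": -0.1,"y": 0,"z": 3,"spin": 0},
  {"x": -0.1,"y": 0,"z": 2,"spin": 0},
  {"x": -0.1,"y": 0,"z": 2,"spin": 0},
])

```text
time: 28.5
position: [0.6348, -0.0621, 0.1831]
tool_rot: [0.99, 0.138, 0.015, 0.007]
ft_force: [-1.0, -1.0, 0.2]
grip_width: 0.0004
```

>>> play_rows([
  {"x": -0.1,"y": 0,"z": 2,"spin": 0},
  {"x": -0.1,"y": 0,"z": 2,"spin": 0},
  {"x": -0.1,"y": 0,"z": 2,"spin": 0},
  {"x": -0.1,"y": 0,"z": 2,"spin": 0},
])

```text
time: 28.9
position: [0.6351, -0.0624, 0.175]
tool_rot: [0.99, 0.138, 0.016, 0.007]
ft_force: [-0.1, 0.0, 2.0]
grip_width: 0.0011
```

>>> play_rows([
  {"x": -0.1,"y": 0,"z": 1.5,"spin": 0},
  {"x": -0.1,"y": 0,"z": 1.5,"spin": 0},
])

```text
time: 29.1
position: [0.6351, -0.0624, 0.1721]
tool_rot: [0.99, 0.138, 0.016, 0.007]
ft_force: [0.1, 0.6, 2.5]
grip_width: 0.0003
```

>>> play_rows([
  {"x": -0.1,"y": 0,"z": 1.2,"spin": 0},
  {"x": -0.1,"y": 0,"z": 1.2,"spin": 0},
])

```text
time: 29.3
position: [0.6352, -0.0625, 0.1699]
tool_rot: [0.99, 0.138, 0.016, 0.007]
ft_force: [-0.8, 1.0, 3.0]
grip_width: 0.0007
```

>>> play_rows([
  {"x": -0.2,"y": 0,"z": 1,"spin": 0},
  {"x": -0.2,"y": 0,"z": 1,"spin": 0},
])

```text
time: 29.5
position: [0.6351, -0.0626, 0.1682]
tool_rot: [0.99, 0.138, 0.017, 0.007]
ft_force: [-0.7, 1.2, 2.4]
grip_width: 0.0003
```

>>> play_rows([
  {"x": -0.1,"y": 0,"z": 1.3,"spin": 0},
  {"x": -0.1,"y": 0,"z": 1.3,"spin": 0},
])

```text
time: 29.7
position: [0.6352, -0.0626, 0.1658]
tool_rot: [0.99, 0.138, 0.017, 0.007]
ft_force: [-1.2, 0.5, 3.2]
grip_width: 0.0005
```

>>> play_rows([
  {"x": -0.1,"y": 0,"z": 1.2,"spin": 0},
  {"x": -0.1,"y": 0,"z": 1.2,"spin": 0},
])

```text
time: 29.9
position: [0.6354, -0.0627, 0.1641]
tool_rot: [0.99, 0.138, 0.017, 0.007]
ft_force: [-1.8, 0.5, 7.9]
grip_width: 0.0005
```

>>> play_rows([
  {"x": -0.1,"y": 0,"z": 1.2,"spin": 0},
])

```text
time: 30.0
position: [0.6357, -0.0628, 0.1638]
tool_rot: [0.99, 0.138, 0.018, 0.008]
ft_force: [-1.3, 0.5, 8.3]
grip_width: 0.0004
```

>>> play_rows([
  {"x": -0.1,"y": 0,"z": 1.2,"spin": 0},
])

```text
time: 30.1
position: [0.636, -0.0628, 0.1636]
tool_rot: [0.99, 0.138, 0.018, 0.008]
ft_force: [-1.8, 1.0, 10.2]
grip_width: 0.0005
```

>>> play_rows([
  {"x": 0,"y": 0,"z": 0,"spin": 0},
  {"x": 0,"y": 0,"z": -1.5,"spin": 0},
  {"x": 0,"y": 0,"z": -2,"spin": 0},
  {"x": 0,"y": 0,"z": -2,"spin": 0},
  {"x": 0,"y": 0,"z": -2,"spin": 0},
  {"x": 0,"y": 0,"z": -3,"spin": 0},
  {"x": 0,"y": 0,"z": -3,"spin": 0},
  {"x": 0,"y": 0,"z": -4,"spin": 0},
])

```text
time: 30.9
position: [0.6345, -0.0627, 0.1811]
tool_rot: [0.99, 0.138, 0.017, 0.008]
ft_force: [-0.2, -1.2, -0.1]
grip_width: 0.0005
```

>>> play_rows([
  {"x": 0,"y": 0,"z": -6,"spin": 0},
  {"x": 0,"y": 0,"z": -12,"spin": 0},
  {"x": 0,"y": 0,"z": -20,"spin": 0},
  {"x": -3,"y": -14,"z": -26,"spin": 0},
  {"x": -5,"y": -26,"z": -26,"spin": 0},
  {"x": -5,"y": -30,"z": -22,"spin": 0},
  {"x": -3,"y": -20,"z": -14,"spin": 0},
  {"x": -1,"y": -10,"z": -6,"spin": 0},
])

```text
time: 31.7
position: [0.5856, 0.0304, 0.3196]
tool_rot: [0.99, 0.136, 0.019, 0.008]
ft_force: [-0.0, -0.2, -0.2]
grip_width: 0.0003
```

>>> play_rows([
  {"x": 0,"y": -3,"z": -2,"spin": 0},
  {"x": 0,"y": 0,"z": 0,"spin": 0},
  {"x": 0,"y": 0,"z": 0,"spin": 0},
  {"x": 0,"y": 0,"z": 0,"spin": 0},
  {"x": 0,"y": 0,"z": 0,"spin": 0},
  {"x": 0,"y": 0,"z": 0,"spin": 0},
  {"x": 0,"y": 0,"z": 0,"spin": 0},
  {"x": 0,"y": 0,"z": 0,"spin": 0},
])

```text
time: 32.5
position: [0.5851, 0.0308, 0.3194]
tool_rot: [0.991, 0.135, 0.017, 0.009]
ft_force: [-0.6, 0.5, 0.9]
grip_width: 0.0002
```

```bash
python3 - <<'E'
from ov import *
delta((.58,.05,.335),.2695)
for i in range(3):
  S=shot('scene')
  print([(ce.round(2).tolist(),int(s[4])) for ce,s,_ in blues(S)[:5]])
W=shot('wrist');pickle.dump((W,S),open('a17.pkl','wb'))
im=W['img'][:,:,::-1]
cv2.imwrite('pics/w17z.png',cv2.resize(im[130:320,150:510],None,fx=2.2,fy=2.2,interpolation=cv2.INTER_CUBIC))
# subpixel shift of each cap region vs earlier scenes
S6=pickle.load(open('p6.pkl','rb'))[1];S14=pickle.load(open('a14.pkl','rb'))[1];S16=pickle.load(open('a16.pkl','rb'))[1]
g=lambda c:cv2.cvtColor(c['img'],cv2.COLOR_RGB2GRAY).astype(np.float32)
for a in (S14,S16):
  for r0,r1,c0,c1 in ((246,280,296,320),(226,260,268,293),(285,306,296,316)):
    cc,M=cv2.findTransformECC(g(a)[r0:r1,c0:c1],g(S)[r0:r1,c0:c1],np.eye(2,3,dtype=np.float32),cv2.MOTION_TRANSLATION,(3,200,1e-6),None,3); print(round(cc,3),M[:,2].round(2))
E
```

```text
pos [0.5851 0.0308 0.3194] yaw 0.2711 F [-0.57  0.45  0.89] w 0.0002 t 32.50 DELTA tool mm [  0.8 -19.5 -16. ] spin 0.0016 tilt [ 0.0361 -0.0128 -0.9993]
[([356.98, 180.19], 151), ([384.65, 228.8], 65), ([280.47, 240.24], 182), ([307.66, 260.09], 191), ([384.54, 299.64], 1507)]
[([356.95, 180.16], 152), ([384.36, 228.43], 69), ([280.47, 240.19], 181), ([307.64, 260.12], 192), ([384.55, 299.66], 1510)]
[([356.92, 180.2], 151), ([382.96, 228.13], 69), ([280.47, 240.24], 182), ([307.67, 260.1], 193), ([384.56, 299.68], 1512)]
0.989 [-0.06  0.22]
0.997 [ 0.08 -0.02]
1.0 [ 0.   -0.01]
0.997 [-0.04 -0.04]
0.999 [ 0.   -0.02]
1.0 [0.   0.01]
```

View pics/w17z.png

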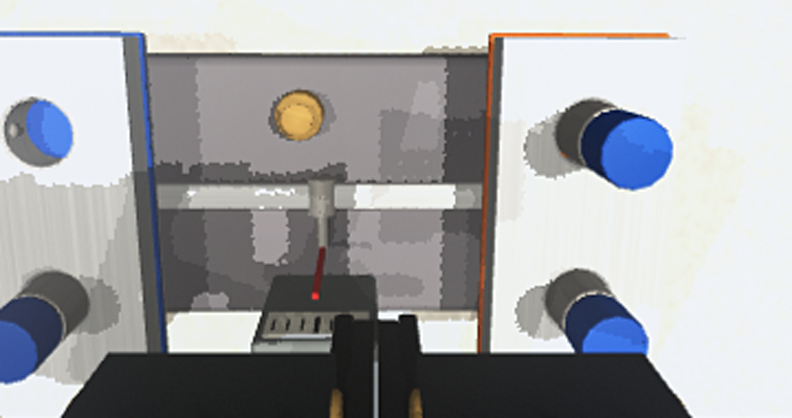

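```bash
python3 -c "
from rig import robot
print(robot.hand_in())"
```

```text
the job is handed in; nothing more can be done
None
```

I moved one canister from the left bucket (pocket l2) into the right bucket's free pocket r2, pressed it home on the cushion, and handed the job in at about 33 s. No verdict was reported.

- **Choice of canister:** I lifted the l2 canister and watched the beam. The tilt change put it at about 70–75 g. That is half of the starting imbalance (about −0.042 rad, or 145 g), so moving it should level the beam.
- **Forces:** Pulling it out showed about 5 N. The highest reading while pressing was 10.4 N, below the 12 N limit.
- **Seating:**
  - The first press, with the canister gripped, met a rigid stop.
  - A second press on the cap with the fingers shut appeared to seat it 1–2 mm deeper. The scene picture's two measures disagreed on how much (0.5 and 0.2 pixel).
  - A third press to 10.2 N stopped at the same height and left nothing changed in the pictures, so I take that as the cushion's hard stop. The cushion's travel cannot be read directly.
- **Last checks:** The caps on both sides matched the level position to within about 0.01 rad, and earlier, after the first press, the pointer stood at the centre tick. The balance was still over three pictures. The gripper was clear of everything, nothing else appeared to have moved, and the other two canisters were not touched.
- **Remaining doubt:** The estimated depth of the r2 canister is 26–27.5 mm, good only to about 1 mm.

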